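# Pour flower bulbs into a tilt-out bin

## Robot

A 6-joint arm with a two-finger parallel gripper is mounted at the origin on a cart in front of the work surface, level with it; the furniture and walls round the work are solid. World frame = base frame: x ahead of the robot, y to its left, z up, the work surface at z = 0. Lengths are in m, angles in rad, forces in N, time in s.
With the tool pointing down it reaches from about 0.4 to 0.825 m from the base axis. Payload 7 kg.
Tool frame: the origin (TCP) lies midway between the tips of the shut fingers; the grasp point (between the pads) lies 19 mm behind it; y points along the fingers, z is the direction in which the jaws open and shut, and the axes are right-handed (so a half turn about y gives the same grasp; the last joint's range is limited). The gripper opens to 88 mm and grips with 3 to 60 N. Pads are 19 mm wide; open, the fingers measure 130 mm over their backs; the gripper's body (78 mm by 193 mm) begins 47 mm behind the grasp point.
Start: joints at [1.452, 0.359, 0.012, 0, -1.224, -0.288], TCP at [0.267, 0.62, 0.227] pointing down, gripper open.
Joint ranges: [-3.07, 3.07], [-1.43, 2.12], [-1.02, 1.25], [-3.03, 1.67], [-3.05, -0], [-3.03, 3.03]. Speed limits (rad/s): [2.39, 2.39, 3.01, 3.14, 3.14, 3.14].

## Interface

Orientations are given as [roll, pitch, yaw] about the fixed x, y, z axes, in that order (R = Rz(yaw) Ry(pitch) Rx(roll)).
In Python, from station import arm gives the robot as it stands.
- The arm moves only by the tool move_arm, never from a script. Its argument "deltas" is a list of rows, each an object with "dp": the shift along the tool's x, y, z in mm, a list of three; "rotation": the turn, a rotation vector about the tool's x, y, z in degrees, a list of three. A call has 1 to 5 rows; each row shifts and turns the pose as measured when the row begins, along the tool's axes as they then stand; what a row does not reach is not made up. A row lasts 1/12 s, in which the tool goes at most 41.7 mm and 7.16 degrees, less where a joint would pass 70% of its speed; a pose out of reach is approached as far as the arm can. A call is refused whole if a number of a shift passes 41.7 or a number of a turn 7.16, either way. A call with a gripper value outside its range is refused whole. "jaw" is the closure in counts, from 0 (fully open) to 255 (shut), set as the call begins (left out, the last holds). The fingers move at their own pace and stop on an object; "squeeze" is the grip in N (left out, the last holds). Time passes only in rows, so rows that do not move let the fingers close. It gives the time, the measured TCP pose, the force and the opening at its end, in the units of the state.
- arm.get_state(): the state, without advancing time (a new reading comes with each control period).
- arm.grab_frame(name): name is "side" or "top"; returns a dict with "pixels" (384x512x3 uint8, red, green, blue), "z_map" (384x512 float32, m along the optical axis (not along the pixel's ray), 0 where there is no reading), "fx", "fy", "cx", "cy" (pixels), "cam_to_world" (4x4, takes a point from camera to world coordinates). Camera axes: x right, y down, z forward; pixel columns grow to the right and rows downward; lengths in m; the calibration is good to about 2 mm. A picture is of the moment at which its call begins.
- arm.job_done(): hands the job in, once; it reports no verdict.
The state is a dict: "t": time; "q": joint angles; "qd": joint speeds; "joint_efforts": joint torques, N m; "eef_pos": TCP position; "ee_rot": TCP orientation; "force": force on the tool from outside, world axes, zero at the start; "moment": the same for the moment, N m; "width": finger opening in m.
Only numpy, scipy, OpenCV 4.12 (cv2) and the standard library are available. Lean on these libraries where they do the work, as an engineer would, in place of code of your own. Each camera call takes 0.05 s, during which the arm holds its last target.

## Task

Put the flower bulbs away: pull the green front of the tilt-out bin open as far as it goes, pour all five bulbs from the metal scoop into it without taking hold of the bulbs themselves, and stand the empty scoop upright on the bench. Then push the bin fully shut again, leaving the clay pot and the yellow seed packet where they are.

Things in the scene. Friction and masses are not known exactly. Their poses are not given: they have to be found in the camera images.
- cabinet: light wooden cabinet with one tilt-out bin, fixed on the bench, 170 deep (x) x 240 wide (y) x 205 high; origin at the centre of its underside, its front faces its own -x and lies 85 from the origin; closed top board 10 thick, edge flush with the front
- tilt_bin (a joint): tilt of the bin about the level hinge at its lower front edge: 0 = shut, 0.65 rad = wide open at its stop, the top of the front swinging out of the cabinet (to the cabinet's -x) and down. About 2 N at the handle moves it. Let go half-way, it may stay or fall shut; fully open or shut it stays
- bin_hinge (a point): middle of the hinge line, 12 above the bench in the plane of the cabinet's front; its axes turn with the bin: x into the cabinet, square to the green front panel, y along the hinge, z up along the panel. In these axes: panel x -12 to 0, z 0 to 188, 240 wide; behind it the bin, inside 200 wide and 107 deep, floor 5 thick at z 0, back wall 120 high, side walls 182 (front) to 120 high, open at the top
- bin_top (a point): middle of the top edge of the panel's inner face (x 0, z 188 in the axes of bin_hinge, with which it turns). With the bin wide open it is about 160 above the bench, and the gap to pour into, from here to the cabinet's top board, is about 112 wide, measured level
- bin_handle (a point): middle of the handle: a round steel bar 12 thick, 100 long along y, its axis 38 in front of the panel's face and 12 below the panel's top edge (at x -50, z 176 in the axes of bin_hinge, with which it turns). A finger fits behind the bar (32 free)
- scoop: metal scoop, 120 long (x -59 to 61), 84 wide, loose, 0.2 kg; origin at the underside, z up. Its open mouth points along its +x. Floor 4 thick, level from x -50 to 16, then a ramp rising 14 degrees to the lip; side walls 46 high, running down to the lip, back wall 46 high. The bulbs roll out over the lip when it is tipped mouth down by about 50 to 60 degrees
- scoop_grip (a point): grip point of the scoop: a black bar over the scoop running along its x (x -59 to 34), 14 wide (y), 16 high, its centre here, 80 above the scoop's underside; below it is free down to the walls' tops at 46
- scoop_lip (a point): middle of the scoop's pouring lip, at x 61, 15 above the underside in the scoop's axes
- bulb_1: brown flower bulb, 25 in diameter, 29 high with a point on top, 15 g, rolls; at the start standing in the scoop; origin at its underside
- bulb_2: brown flower bulb, 25 in diameter, 29 high with a point on top, 15 g, rolls; at the start standing in the scoop; origin at its underside
- bulb_3: brown flower bulb, 25 in diameter, 29 high with a point on top, 15 g, rolls; at the start standing in the scoop; origin at its underside
- bulb_4: brown flower bulb, 25 in diameter, 29 high with a point on top, 15 g, rolls; at the start standing in the scoop; origin at its underside
- bulb_5: brown flower bulb, 25 in diameter, 29 high with a point on top, 15 g, rolls; at the start standing in the scoop; origin at its underside
- clay_pot: clay flower pot standing on the bench, 84 in diameter, 74 high, upside down, bystander; origin at the centre of its underside
- seed_packet: seed packet with a yellow flower picture lying flat on the bench, 112 x 82 x 10, bystander; origin at the centre of its underside

How it is judged:
By the outcome, as a careful person would: the job done as asked, in the order asked, and still so for the second after the job is handed in, with the robot touching nothing.
It also fails if it takes over 67 s, if anything falls off the work surface, if the arm or the gripper's body presses on something with over 40 N, if the wrist force passes 120 N, or if a joint passes its speed limit or range.

## Working session

There is one attempt and no reset: what is moved stays moved. The work goes in short steps, Python scripts to look and compute and a tool call to move; the robot and the scene stay as the last step left them, time stands still between calls to the robot, and variables do not carry over. Pictures are saved under pics/ and viewed, and the job is handed in when it is done.

Besides the shell and the picture viewer there is one more tool, called after "Request:" as name([rows], argument=value, ...), one row to a line, values as JSON. move_arm: Moves the arm, as the interface text tells. Its arguments: {"type":"object","properties":{"deltas":{"type":"array","items":{"type":"object","properties":{"dp":{"type":"array","items":{"type":"number"}},"rotation":{"type":"array","items":{"type":"number"}}}}},"jaw":{"type":"number"},"squeeze":{"type":"number"}},"required":["deltas"]}

```bash
ls; mkdir -p pics; python3 - <<'E'
from station import arm
import cv2,json
s=arm.get_state()
print(s)
for n in("side","top"):
    f=arm.grab_frame(n)
    cv2.imwrite(f"pics/{n}0.png",f["pixels"][:,:,::-1])
    print(n,f["fx"],f["fy"],f["cx"],f["cy"],f["cam_to_world"])
E
```

```text
pics
{'t': 0.0, 'q': array([ 1.45212457e+00,  3.59390680e-01,  1.10470699e-02, -3.23220201e-04,
       -1.22410798e+00, -2.88086278e-01]), 'qd': array([0.00030462, 0.00042715, 0.00072004, 0.00034372, 0.00143512,
       0.00041628]), 'joint_efforts': array([ 4.29944259e-05, -5.82723427e+01,  2.93049020e+01,  6.99758381e+00,
        7.00752513e-03, -1.61427911e-04]), 'eef_pos': array([0.26690122, 0.61945146, 0.22561996]), 'ee_rot': array([-1.56912295e+00,  1.79006068e-04,  2.73472469e+00]), 'force': array([ 0.20910661, -0.04936221, -0.07896434]), 'moment': array([ 0.01414607,  0.04485884, -0.02115166]), 'width': 0.08742115431065216}
side 359.5343209593932 359.5343209593932 253.9257885806547 194.12280454189494 [[ 9.99979048e-01 -6.63655294e-04 -6.43919211e-03  5.53802820e-01]
 [ 5.04519594e-03 -5.43341140e-01  8.39496844e-01 -7.79813576e-01]
 [-4.05581451e-03 -8.39511742e-01 -5.43326408e-01  7.59116862e-01]
 [ 0.00000000e+00  0.00000000e+00  0.00000000e+00  1.00000000e+00]]
top 441.49846692956504 441.49846692956504 250.62213272418052 197.76129789544325 [[ 0.02721596 -0.99008178  0.1378309   0.38906107]
 [-0.99935126 -0.03020195 -0.01961893  0.19316736]
 [ 0.02358711 -0.13720753 -0.99026145  1.38586131]
 [ 0.          0.          0.          1.        ]]
```

View pics/side0.png

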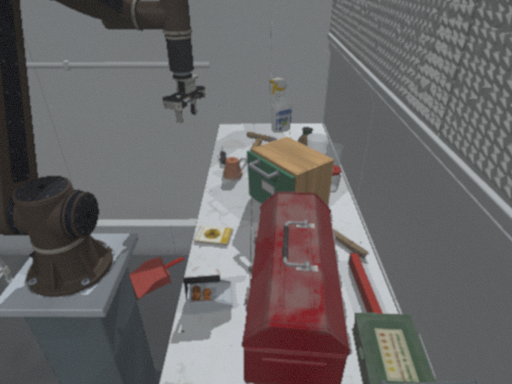

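View pics/top0.png

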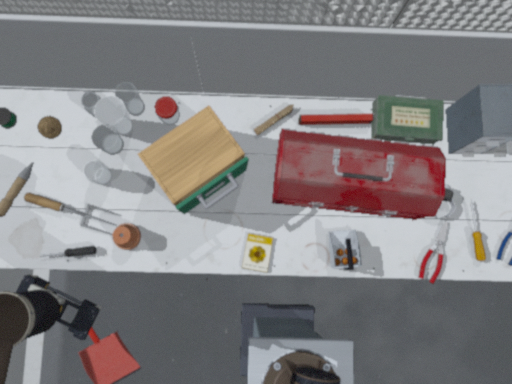

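```bash
cat > h.py <<'E'
from station import arm
import numpy as np, cv2
from scipy.spatial.transform import Rotation as R
def grab(n):
    f=arm.grab_frame(n)
    v,u=np.mgrid[0:384,0:512]
    z=f["z_map"]; p=np.stack([(u-f["cx"])/f["fx"]*z,(v-f["cy"])/f["fy"]*z,z],-1)
    T=f["cam_to_world"]; f["P"]=p@T[:3,:3].T+T[:3,3]; f["P"][z==0]=np.nan
    return f
def crop(f,name,u0,u1,v0,v1,k):
    im=f["pixels"][v0:v1,u0:u1,::-1]
    cv2.imwrite("pics/"+name,cv2.resize(im,None,fx=k,fy=k,interpolation=cv2.INTER_CUBIC))
def ray(f,u,v,z):
    d=f["cam_to_world"][:3,:3]@np.array([(u-f["cx"])/f["fx"],(v-f["cy"])/f["fy"],1]); o=f["cam_to_world"][:3,3]
    return o+d*(z-o[2])/d[2]
def proj(f,p):
    T=np.linalg.inv(f["cam_to_world"]); c=T[:3,:3]@np.array(p)+T[:3,3]
    return f["fx"]*c[0]/c[2]+f["cx"],f["fy"]*c[1]/c[2]+f["cy"]
def pose():
    s=arm.get_state(); return np.array(s["eef_pos"]),R.from_euler("xyz",s["ee_rot"]),s
E
python3 - <<'E'
from h import *
t=grab("top");s=grab("side")
np.set_printoptions(precision=3,suppress=True)
crop(t,"t1.png",130,260,100,280,4); crop(t,"t2.png",310,380,215,285,8)
crop(s,"s2.png",170,250,255,320,8)
for (u,v) in [(195,150),(330,250),(350,250),(345,235),(258,253),(126,237),(250,160),(180,207)]: print(u,v,t["P"][v,u])
# cabinet top
P=t["P"]; m=(abs(P[...,2]-.205)<.012)&(np.mgrid[0:384,0:512][1]<270)&(np.mgrid[0:384,0:512][1]>130)
pt=P[m]; print(m.sum(), cv2.minAreaRect((pt[:,:2]*1000).astype(np.float32)),np.median(pt[:,2]))
hsv=cv2.cvtColor(t["pixels"],cv2.COLOR_RGB2HSV)
for p in [(195,150),(178,207),(210,190),(230,190)]: print(p,hsv[p[1],p[0]])
E
```

```text
195 150 [0.681 0.325 0.204]
330 250 [ 0.424 -0.085  0.013]
350 250 [ 0.424 -0.128  0.089]
345 235 [ 0.472 -0.132  0.013]
258 253 [0.409 0.138 0.011]
126 237 [0.444 0.53  0.077]
250 160 [ 0.705  0.171 -0.003]
180 207 [0.524 0.36  0.195]
6349 ((722.0317993164062, 323.8172302246094), (390.271240234375, 408.7438049316406), 89.7464599609375) 0.2041272290156344
(195, 150) [ 19  97 169]
(178, 207) [ 80 134 120]
(210, 190) [83 40 83]
(230, 190) [111  21 155]
```

View pics/t1.png

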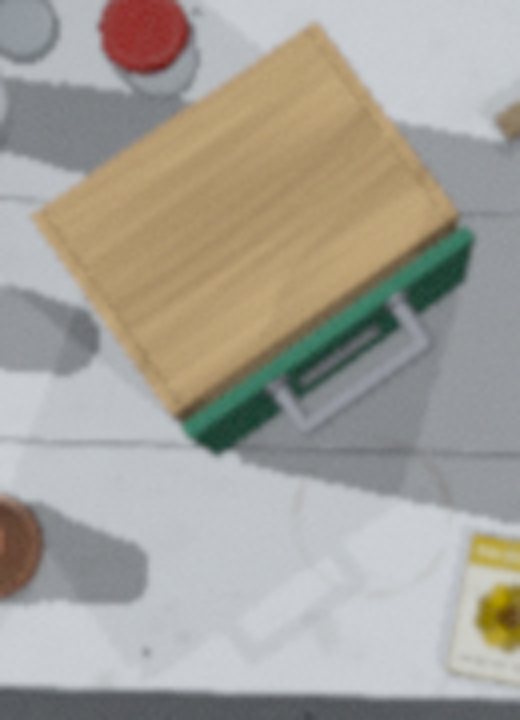

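View pics/t2.png

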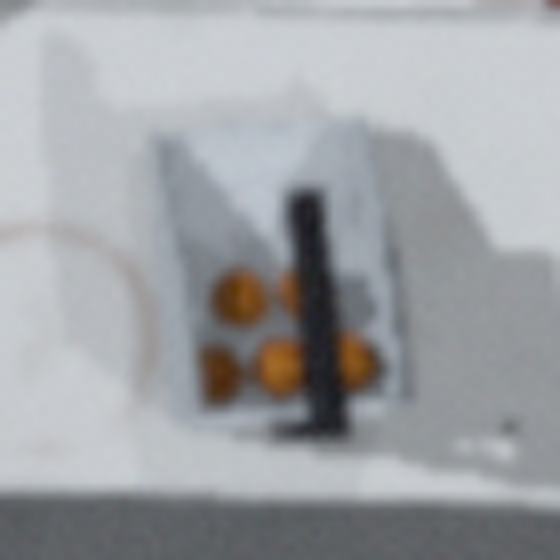

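View pics/s2.png

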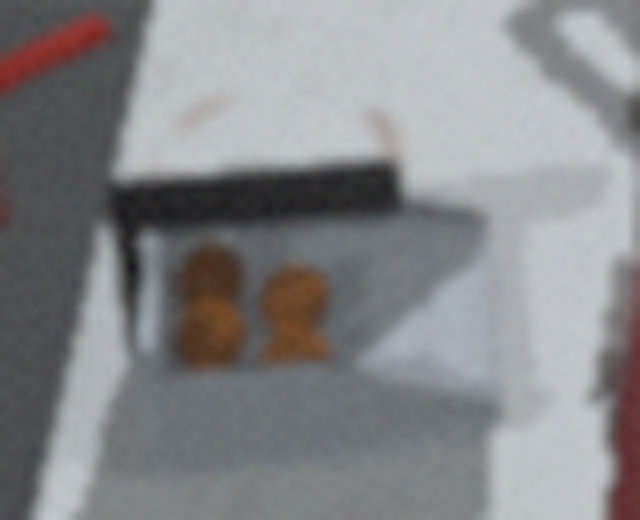

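```bash
python3 - <<'E'
from h import *
np.set_printoptions(precision=4,suppress=True)
t=grab("top");s=grab("side")
c=[ray(t,130+x/4,100+y/4,.205) for x,y in [(35,215),(315,25),(457,215),(178,413)]]
for i in range(4): print(c[i], np.linalg.norm(c[i]-c[(i+1)%4]))
BL,BR,FR,FL=c
f=(FR-FL)/np.linalg.norm(FR-FL); b=(BR-BL)/np.linalg.norm(BR-BL); y=-(f+b); y/=np.linalg.norm(y) # left = +y of cabinet
x=np.array([y[1],-y[0],0]); print("x",x,"y",y,"yaw",np.degrees(np.arctan2(x[1],x[0])))
ctr=sum(c)/4; print("ctr",ctr, "front mid",(FR+FL)/2, ctr-.085*x)
# handle at height .176+.012=.188: 
for p in [(303,430),(432,340)]: print("handle", ray(t,130+p[0]/4,100+p[1]/4,.190))
ph=ctr-.085*x-.05*x; print("pred handle",ph-.05*y,ph+.05*y)
# scoop bar
hsv=cv2.cvtColor(t["pixels"],cv2.COLOR_RGB2HSV)
m=(hsv[...,2]<65); m[:230]=0;m[271:]=0;m[:,:335]=0;m[:,365:]=0
for f in (t,):
    q=f["P"][m]; print(len(q),np.nanmedian(q,0))
    uv=np.argwhere(m)[:,::-1]; print(cv2.minAreaRect(uv.astype(np.float32)))
    r=np.array([ray(t,*a,.088) for a in uv]); rr=cv2.minAreaRect((r[:,:2]*1000).astype(np.float32)); print(rr)
hs=s["pixels"].max(2); ms=np.zeros((384,512),bool); ms[270:285,180:225]=hs[270:285,180:225]<70
uv=np.argwhere(ms)[:,::-1]; q=s["P"][ms];print(uv.min(0),uv.max(0),len(uv)); 
good=abs(q[:,2]-.08)<.015; q=q[good]; print("side bar",q.mean(0),q.min(0),q.max(0))
q=t["P"][m]; q=q[abs(q[:,2]-.08)<.02]; print("top bar",q.mean(0),q.min(0),q.max(0), np.polyfit(q[:,0],q[:,1],1))
for n,(u,v) in dict(pot=(126,237),pack=(258,253)).items(): print(n,t["P"][v,u])
# scoop lip etc
for x_,y_ in [(155,140),(365,120),(410,400),(185,420)]: print(ray(t,310+x_/8,215+y_/8,.02 if y_<200 else .046), ray(t,310+x_/8,215+y_/8,.0))
E
```

```text
[0.665  0.4775 0.205 ] 0.23235835163923999
[0.8061 0.2929 0.205 ] 0.1667323976986792
[0.6745 0.1905 0.205 ] 0.23191090041411136
[0.5323 0.3737 0.205 ] 0.16849405906880124
x [0.7923 0.6101 0.    ] y [-0.6101  0.7923 -0.    ] yaw 37.59506647574404
ctr [0.6695 0.3337 0.205 ] front mid [0.6034 0.2821 0.205 ] [0.6021 0.2818 0.205 ]
handle [0.525  0.2908 0.19  ]
handle [0.5898 0.2051 0.19  ]
pred handle [0.593  0.2117 0.205 ] [0.532  0.2909 0.205 ]
116 [ 0.4091 -0.1262  0.0864]
((349.3009338378906, 254.0133056640625), (28.27057647705078, 4.456772804260254), 86.18592071533203)
((412.2498474121094, -126.3694839477539), (81.85442352294922, 13.133516311645508), 3.7031233310699463)
[183 276] [219 284] 205
side bar [ 0.4133 -0.1336  0.083 ] [ 0.3684 -0.1414  0.0733] [ 0.4587 -0.123   0.0888]
top bar [ 0.4093 -0.1268  0.0863] [ 0.3712 -0.1357  0.0749] [ 0.4531 -0.1193  0.0931] [ 0.0969 -0.1664]
pot [0.4439 0.5309 0.0738]
pack [0.4088 0.1383 0.0088]
[ 0.4778 -0.0812  0.02  ] [ 0.4791 -0.0852  0.    ]
[ 0.4879 -0.1632  0.02  ] [ 0.4894 -0.1684  0.    ]
[ 0.3809 -0.1729  0.046 ] [ 0.3806 -0.1854  0.    ]
[ 0.3711 -0.0876  0.046 ] [ 0.3705 -0.0973  0.    ]
```

```bash
python3 - <<'E'
from h import *
np.set_printoptions(precision=4,suppress=True)
t=grab("top");s=grab("side")
F=np.array([.6015,.2815,0]);y=np.radians(37.5);C=np.array([[np.cos(y),np.sin(y),0],[-np.sin(y),np.cos(y),0],[0,0,1]])
for n,f in (("top",t),("side",s)):
    L=((f["P"]-F)@C.T)*1000
    hsv=cv2.cvtColor(f["pixels"],cv2.COLOR_RGB2HSV)
    m=(L[...,0]<-25)&(L[...,0]>-75)&(abs(L[...,1])<70)&(L[...,2]>165)&(L[...,2]<205)
    q=L[m]; print(n,"handle",len(q))
    for k in range(-60,61,20):
        b=q[(abs(q[:,1]-k)<10)]; 
        if len(b): print(k,len(b),np.median(b,0),b.min(0)[0],b.max(0)[0])
    g=(hsv[...,0]>65)&(hsv[...,0]<95)&(hsv[...,1]>90)&(L[...,2]>60)&(abs(L[...,1])<130)&(abs(L[...,0])<50)
    q=L[g]; print("green",len(q),np.percentile(q,[2,50,98],0))
    hi=q[q[:,2]>194]; print("top edge",len(hi),np.percentile(hi,[2,50,98],0), np.polyfit(hi[:,1],hi[:,0],1) if len(hi)>5 else 0)
    w=(hsv[...,0]<28)&(hsv[...,1]>60)&(abs(L[...,2]-205)<8)&(abs(L[...,1])<140)&(L[...,0]>-30)&(L[...,0]<200)
    q=L[w]; print("top",len(q),cv2.minAreaRect(q[:,:2].astype(np.float32)),np.median(q[:,2]))
crop(s,"s3.png",235,345,130,220,7)
print(arm.get_state()["t"])
E
```

```text
top handle 243
-60 20 [-41.6796 -52.4479 190.6181] -55.32674261754454 -25.468196968051426
-40 50 [-48.8387 -44.6476 190.6663] -57.90744989218144 -25.31065896720333
-20 32 [-53.4001 -19.7592 189.6512] -58.006509811042044 -46.71652520262844
0 32 [-52.5027   0.1438 188.4981] -57.94956451301116 -45.6093500200921
20 33 [-52.6632  19.8659 190.2829] -58.22681036063912 -45.95650851031767
40 47 [-49.9023  44.3463 190.2531] -58.13087944531247 -25.75399281335474
60 29 [-42.5635  53.1969 190.4576] -58.47787649212351 -27.397723402301786
green 604 [[ -14.5753 -110.5968   68.7459]
 [ -11.3798    2.279   193.421 ]
 [  -5.469   113.0478  202.7185]]
top edge 298 [[ -14.6277 -109.1081  194.6228]
 [ -10.1509   -2.0275  198.7348]
 [  -5.1435  113.2197  203.6955]] [ -0.0019 -10.0022]
top 5209 ((89.68081665039062, 0.5948410034179688), (170.68910217285156, 237.6822967529297), 0.1266707181930542) 204.41836902819642
side handle 135
-60 30 [-42.646  -54.3497 187.3919] -59.52269198053275 -26.288897812155998
-40 22 [-56.2238 -41.6142 188.7434] -60.672377040110604 -30.79464306456055
-20 15 [-58.2558 -18.6757 188.323 ] -60.30870622957243 -51.74189271535983
0 19 [-58.0707  -1.543  188.2658] -61.70232787660897 -50.013633123763064
20 13 [-55.6087  20.5444 187.5046] -60.059585411155574 -49.6417349736642
40 33 [-48.2286  44.4133 187.6121] -61.43455840766384 -25.409038736939603
60 3 [-34.875   52.423  187.0062] -54.729895355781565 -26.753518690042288
green 55 [[ -14.9638 -114.8927  195.6494]
 [ -10.3682  -38.2996  197.9484]
 [  -6.3731   86.2211  199.9148]]
top edge 55 [[ -14.9638 -114.8927  195.6494]
 [ -10.3682  -38.2996  197.9484]
 [  -6.3731   86.2211  199.9148]] [ -0.0026 -10.4896]
top 1663 ((87.46852111816406, -2.8319015502929688), (173.03390502929688, 242.56146240234375), 0.08163512498140335) 203.07200717563302
0.4
```

View pics/s3.png

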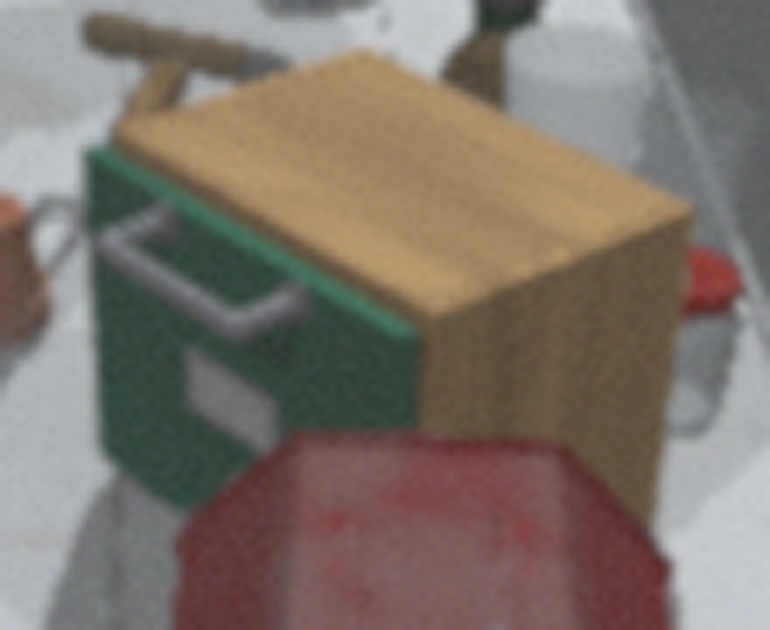

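```bash
cat >> h.py <<'E'
F=np.array([.6015,.2815,0]);_y=np.radians(37.5);C=np.array([[np.cos(_y),np.sin(_y),0],[-np.sin(_y),np.cos(_y),0],[0,0,1]])
def cab(x,y,z): return F+C.T@(np.array([x,y,z])/1000)
def down(yaw): return R.from_euler("xyz",[-np.pi/2,0,np.radians(yaw)])
def go(tp,tr,n=None,start=None):
    "print rows: straight line in world, equal rotation steps"
    p,r,s=pose()
    if start: p,r=start
    rv=(r.inv()*tr).as_rotvec(degrees=True)
    d=np.linalg.norm(tp-p)*1000
    need=int(np.ceil(max(d/38,abs(rv).max()/7)))
    n=n or max(need,1)
    print(f"n={n} need={need} dist={d:.0f} rv={np.round(rv,1)} worldd={np.round((tp-p)*1000)} t={s['t']:.2f} q={np.round(s['q'],2)} w={s['width']*1000:.0f} F={np.round(s['force'],1)}")
    for i in range(n):
        ri=r*R.from_rotvec(rv*i/n,degrees=True)
        print('{"dp":%s,"rotation":%s}'%(np.round(ri.inv().apply((tp-p)/n)*1000,1).tolist(),np.round(rv/n,2).tolist()))
E
python3 - <<'E'
from h import *
print(cab(-52,0,188)); go(cab(-52,0,250),down(127.5))
E
```

```text
[0.56024563 0.24984441 0.188     ]
n=13 need=13 dist=473 rv=[-0.  29.2 -0. ] worldd=[ 293. -370.   24.] t=0.40 q=[ 1.45  0.36  0.01 -0.   -1.22 -0.29] w=88 F=[ 0.6  0.8 -0.3]
{"dp":[-32.0, -1.8, 17.2],"rotation":[-0.0, 2.25, -0.0]}
{"dp":[-32.6, -1.8, 16.0],"rotation":[-0.0, 2.25, -0.0]}
{"dp":[-33.2, -1.8, 14.7],"rotation":[-0.0, 2.25, -0.0]}
{"dp":[-33.8, -1.8, 13.3],"rotation":[-0.0, 2.25, -0.0]}
{"dp":[-34.3, -1.8, 12.0],"rotation":[-0.0, 2.25, -0.0]}
{"dp":[-34.7, -1.8, 10.7],"rotation":[-0.0, 2.25, -0.0]}
{"dp":[-35.1, -1.8, 9.3],"rotation":[-0.0, 2.25, -0.0]}
{"dp":[-35.4, -1.8, 7.9],"rotation":[-0.0, 2.25, -0.0]}
{"dp":[-35.7, -1.8, 6.5],"rotation":[-0.0, 2.25, -0.0]}
{"dp":[-36.0, -1.8, 5.1],"rotation":[-0.0, 2.25, -0.0]}
{"dp":[-36.1, -1.8, 3.7],"rotation":[-0.0, 2.25, -0.0]}
{"dp":[-36.2, -1.8, 2.3],"rotation":[-0.0, 2.25, -0.0]}
{"dp":[-36.3, -1.8, 0.9],"rotation":[-0.0, 2.25, -0.0]}
```

Request:
move_arm([
  {"dp":[-32,-3,17],"rotation":[0,2.3,0]},
  {"dp":[-33,-3,16],"rotation":[0,2.3,0]},
  {"dp":[-33,-3,15],"rotation":[0,2.3,0]},
  {"dp":[-34,-3,13],"rotation":[0,2.3,0]},
  {"dp":[-34,-3,12],"rotation":[0,2.3,0]},
], jaw=185)

```text
t: 0.82
eef_pos: [0.3787, 0.4775, 0.2391]
ee_rot: [-1.568, 0.001, 2.536]
force: [0.4, 0.6, -0.5]
width: 0.0602
```

Request:
move_arm([
  {"dp":[-35,-1,11],"rotation":[0,2.3,0]},
  {"dp":[-35,-1,9],"rotation":[0,2.3,0]},
  {"dp":[-35,-1,8],"rotation":[0,2.3,0]},
  {"dp":[-36,-1,7],"rotation":[0,2.3,0]},
  {"dp":[-36,-1,5],"rotation":[0,2.3,0]},
])

```text
t: 1.23
eef_pos: [0.494, 0.3266, 0.2465]
ee_rot: [-1.572, 0.0, 2.327]
force: [0.5, 0.8, 0.4]
width: 0.0274
```

```bash
python3 - <<'E'
from h import *
go(cab(-52,0,235),down(127.5))
E
```

```text
n=3 need=3 dist=102 rv=[ 0.1  5.8 -0. ] worldd=[ 66. -77. -12.] t=1.23 q=[ 0.91  0.21 -0.15  0.   -1.21 -0.16] w=27 F=[0.5 0.8 0.4]
{"dp":[-33.8, 3.9, 1.5],"rotation":[0.02, 1.94, -0.0]}
{"dp":[-33.8, 3.9, 0.3],"rotation":[0.02, 1.94, -0.0]}
{"dp":[-33.8, 3.8, -0.8],"rotation":[0.02, 1.94, -0.0]}
```

Request:
move_arm([
  {"dp":[-34,4,1],"rotation":[0,2,0]},
  {"dp":[-34,4,0],"rotation":[0,2,0]},
  {"dp":[-33,4,0],"rotation":[0,1.8,0]},
  {"dp":[0,0,0],"rotation":[0,0,0]},
])

```text
t: 1.57
eef_pos: [0.5653, 0.2411, 0.2359]
ee_rot: [-1.575, 0.001, 2.214]
force: [0.2, 0.4, -0.8]
width: 0.0241
```

```bash
python3 - <<'E'
from h import *
go(cab(-52,0,169),down(127.5))
s=grab("side");crop(s,"s4.png",235,345,100,200,7)
t=grab("top");crop(t,"t4.png",150,280,110,240,5)
E
```

```text
n=2 need=2 dist=68 rv=[ 0.2 -0.6 -0. ] worldd=[ -5.   9. -67.] t=1.57 q=[ 0.72  0.25 -0.12  0.   -1.2  -0.08] w=24 F=[ 0.2  0.4 -0.8]
{"dp":[5.1, 33.4, -0.5],"rotation":[0.12, -0.32, -0.02]}
{"dp":[5.0, 33.4, -0.6],"rotation":[0.12, -0.32, -0.02]}
```

View pics/s4.png

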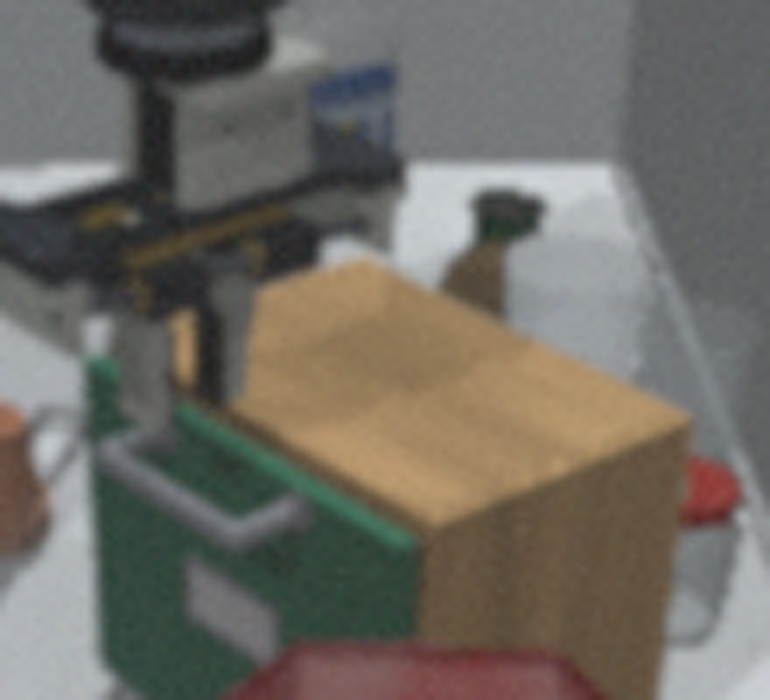

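View pics/t4.png

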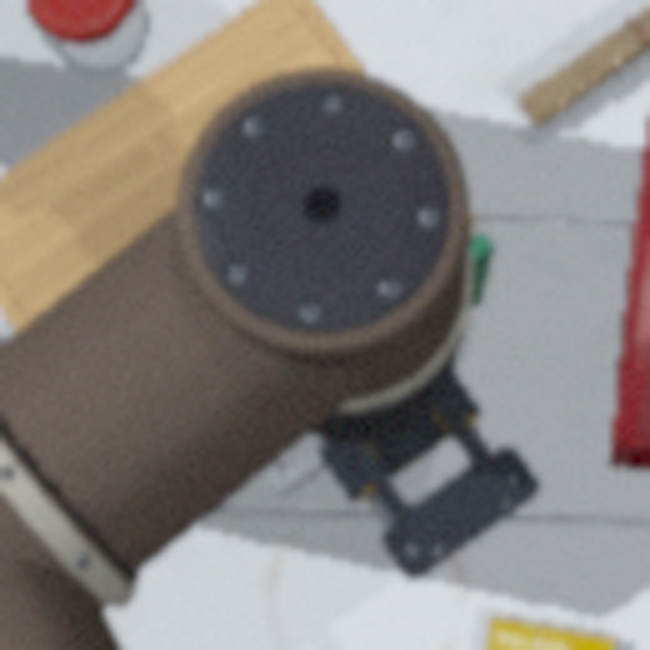

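```bash
python3 - <<'E'
from h import *
s=grab("side");p,r,_=pose()
o=np.array([235,100])
for n,q in dict(tcp=p,front=p+.022*r.apply([0,0,1]),back=p-.022*r.apply([0,0,1]),bar=cab(-52,0,188),barL=cab(-52,50,188),barR=cab(-52,-50,188)).items(): print(n,(np.array(proj(s,q))-o)*7)
E
```

```text
tcp [169.45072761 398.74859423]
front [130.70238121 412.51024244]
back [207.46299561 385.24836756]
bar [162.37709853 487.45584027]
barL [ 98.55994512 447.35233864]
barR [229.94075027 529.91368855]
```

Request:
move_arm([
  {"dp":[5,25,0],"rotation":[0,-0.3,0]},
  {"dp":[4,25,0],"rotation":[0,-0.3,0]},
  {"dp":[0,16,0],"rotation":[0,0,0]},
  {"dp":[0,0,0],"rotation":[0,0,0]},
])

```text
t: 2.05
eef_pos: [0.5571, 0.2575, 0.1719]
ee_rot: [-1.583, -0.001, 2.236]
force: [0.0, 0.1, -0.5]
width: 0.0241
```

No contact force. Close gently on the bar.

Request:
move_arm([
  {"dp":[0,3,0],"rotation":[0,0,0]},
  {"dp":[0,0,0],"rotation":[0,0,0]},
  {"dp":[0,0,0],"rotation":[0,0,0]},
  {"dp":[0,0,0],"rotation":[0,0,0]},
], jaw=230, squeeze=8)

```text
t: 2.38
eef_pos: [0.5564, 0.2605, 0.1706]
ee_rot: [-1.585, 0.001, 2.241]
force: [5.5, -2.2, -10.3]
width: 0.0115
```

```bash
python3 - <<'E'
from h import *
p,r,s=pose();print(s['width'],s['force'],s['q'],C@(p-F)*1000, C@r.apply([0,-.019,0])*1000)
E
```

```text
0.01146618292125303 [  5.4838384   -2.17252278 -10.28108726] [ 0.75641665  0.29270217 -0.21776762  0.00198616 -1.04666351 -0.08697027] [-48.5803115   10.74979579 170.63076442] [-2.61582229e-01  6.08890970e-03  1.89981983e+01]
```

Request:
move_arm([
  {"dp":[0,2.9,8.1],"rotation":[-3,0,0]},
  {"dp":[0,2.9,8.1],"rotation":[-3,0,0]},
  {"dp":[0,2.9,8.1],"rotation":[-3,0,0]},
  {"dp":[0,2.9,8.1],"rotation":[-3,0,0]},
  {"dp":[0,0,0],"rotation":[0,0,0]},
])

```text
t: 2.8
eef_pos: [0.5352, 0.2443, 0.1598]
ee_rot: [-1.813, -0.0, 2.242]
force: [2.4, 1.6, -11.2]
width: 0.0112
```

```bash
cat >> h.py <<'E'
def binang():
    p,r,s=pose(); g=C@(p-r.apply([0,.019,0])-F)*1000
    a=np.arctan2(-g[0],g[2]-12)-np.arctan2(50,176)
    ty=C@r.apply([0,1,0]); tz=C@r.apply([0,0,1])
    print("grasp cab",np.round(g,1),"bin angle",np.degrees(a),"radius",np.hypot(g[0],g[2]-12),"(183) tool y,z",np.round(ty,2),np.round(tz,2),"tilt",np.degrees(np.arctan2(ty[0],-ty[2])),"w",s['width'],"F",np.round(s['force'],1),"q",np.round(s['q'],2),s['t'])
E
python3 -c "
from h import *
binang()"
```

```text
grasp cab [-79.8  10.7 178.3] bin angle 9.773881248065672 radius 184.41862443316788 (183) tool y,z [ 0.24  0.   -0.97] [-0.97 -0.02 -0.24] tilt 13.859870233274135 w 0.011247436642840634 F [  2.4   1.6 -11.2] q [ 0.78  0.14 -0.49  0.04 -0.7  -0.13] 2.8
```

Request:
move_arm([
  {"dp":[0,4,10],"rotation":[-3,0,0]},
  {"dp":[0,3.5,10],"rotation":[-3,0,0]},
  {"dp":[0,3.5,10],"rotation":[-3,0,0]},
  {"dp":[0,3.5,10],"rotation":[-3,0,0]},
  {"dp":[0,0,0],"rotation":[0,0,0]},
])

```text
t: 3.22
eef_pos: [0.513, 0.2272, 0.1412]
ee_rot: [-2.041, 0.0, 2.244]
force: [2.0, 5.0, -9.6]
width: 0.0115
```

```bash
python3 -c "
from h import *
binang()"
```

```text
grasp cab [-111.8   10.6  158.2] bin angle 21.56093225610508 radius 184.03505162186312 (183) tool y,z [ 0.45  0.01 -0.89] [-0.89 -0.02 -0.45] tilt 26.921334616491055 w 0.011532014207229564 F [ 2.   5.  -9.6] q [ 0.8   0.02 -0.83  0.22 -0.25 -0.33] 3.2167
```

Request:
move_arm([
  {"dp":[0,2.5,10.5],"rotation":[1,0,0]},
  {"dp":[0,3,10],"rotation":[1,0,0]},
  {"dp":[0,3.5,9.5],"rotation":[1,0,0]},
  {"dp":[0,3.5,9],"rotation":[1,0,0]},
  {"dp":[0,0,0],"rotation":[0,0,0]},
])

```text
t: 3.63
eef_pos: [0.4931, 0.2117, 0.1176]
ee_rot: [-1.972, 0.002, 2.246]
force: [-4.7, -1.5, 2.9]
width: 0.0117
```

```bash
python3 -c "
from h import *
binang()"
```

```text
grasp cab [-135.9   10.5  135. ] bin angle 31.977151975860277 radius 183.3049750578773 (183) tool y,z [ 0.39  0.01 -0.92] [-0.92 -0.02 -0.39] tilt 22.974995073602813 w 0.01166979644581455 F [-4.7 -1.5  2.9] q [ 0.8   0.04 -0.83  0.18 -0.3  -0.29] 3.6333
```

Request:
move_arm([
  {"dp":[0,3.5,6],"rotation":[0,0,0]},
  {"dp":[0,3.5,6],"rotation":[0,0,0]},
  {"dp":[0,3.5,5],"rotation":[0,0,0]},
  {"dp":[0,2,3],"rotation":[0,0,0]},
])

```text
t: 3.97
eef_pos: [0.4875, 0.2081, 0.1031]
ee_rot: [-1.981, 0.003, 2.248]
force: [-1.8, -3.4, 10.0]
width: 0.012
```

```bash
python3 -c "
from h import *
binang()"
```

```text
grasp cab [-142.6   11.1  120.6] bin angle 36.86933493229685 radius 179.24915973557037 (183) tool y,z [ 0.4   0.01 -0.92] [-0.92 -0.02 -0.4 ] tilt 23.503981581156342 w 0.012032386636481358 F [-1.8 -3.4 10. ] q [ 0.8   0.05 -0.9   0.24 -0.22 -0.35] 3.9667
```

Request:
move_arm([
  {"dp":[0,1,6],"rotation":[0,0,0]},
  {"dp":[0,2,4],"rotation":[0,0,0]},
  {"dp":[0,0,0],"rotation":[0,0,0]},
])

```text
t: 4.22
eef_pos: [0.4882, 0.2092, 0.1028]
ee_rot: [-1.996, 0.003, 2.25]
force: [-12.6, 0.3, 3.8]
width: 0.0116
```

```bash
python3 -c "
from h import *
binang()
s=grab('side');crop(s,'s5.png',220,345,130,230,6)"
```

```text
grasp cab [-141.7   11.5  120.1] bin angle 36.80158113590249 radius 178.21797749479754 (183) tool y,z [ 0.41  0.01 -0.91] [-0.91 -0.02 -0.41] tilt 24.358878641424408 w 0.011597052506234506 F [-12.6   0.3   3.8] q [ 0.8   0.05 -0.92  0.29 -0.18 -0.39] 4.2167
```

View pics/s5.png

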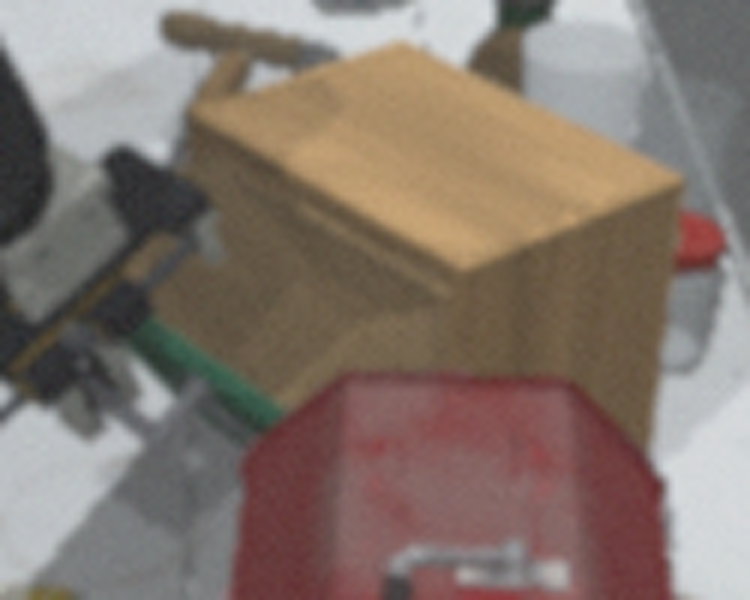

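Request:
move_arm([
  {"dp":[0,0,-1],"rotation":[0,0,0]},
  {"dp":[0,0,0],"rotation":[0,0,0]},
  {"dp":[0,0,0],"rotation":[0,0,0]},
], jaw=197)

```text
t: 4.52
eef_pos: [0.4901, 0.2104, 0.1038]
ee_rot: [-1.995, 0.004, 2.25]
force: [-0.2, -1.2, -0.1]
width: 0.0195
```

```bash
python3 -c "
from h import *
binang()"
```

```text
grasp cab [-139.5   11.3  121.1] bin angle 36.09773021562819 radius 177.08798832448014 (183) tool y,z [ 0.41  0.01 -0.91] [-0.91 -0.02 -0.41] tilt 24.317802096369277 w 0.019488018407612023 F [-0.2 -1.2 -0.1] q [ 0.8   0.05 -0.92  0.28 -0.19 -0.38] 4.5167
```

Request:
move_arm([
  {"dp":[0,-12,1],"rotation":[0,0,0]},
  {"dp":[0,-18,1],"rotation":[0,0,0]},
  {"dp":[0,-22,0],"rotation":[0,0,0]},
  {"dp":[0,-30,0],"rotation":[2,0,0]},
  {"dp":[0,-35,0],"rotation":[4,0,0]},
])

```text
t: 4.93
eef_pos: [0.4481, 0.177, 0.2024]
ee_rot: [-1.877, 0.004, 2.25]
force: [2.6, 0.2, -0.2]
width: 0.02
```

```bash
python3 -c "
from h import *
binang()
go(np.array([.413,-.128,.22]),down(186))
s=grab('side');crop(s,'s6.png',220,345,130,230,6)
t=grab('top');crop(t,'t6.png',150,400,100,290,3)"
```

```text
grasp cab [-191.1   10.4  220.6] bin angle 26.634756914652833 radius 282.8485446376895 (183) tool y,z [ 0.3   0.   -0.95] [-0.95 -0.03 -0.3 ] tilt 17.540385661452497 w 0.02004998131392584 F [ 2.6  0.2 -0.2] q [ 0.83 -0.13 -0.69  0.07 -0.72 -0.19] 4.9333
n=9 need=9 dist=308 rv=[ 15.9 -56.6  -9. ] worldd=[ -35. -305.   18.] t=4.93 q=[ 0.83 -0.13 -0.69  0.07 -0.72 -0.19] w=20 F=[ 2.6  0.2 -0.2]
{"dp":[-23.9, -9.1, 22.6],"rotation":[1.77, -6.29, -0.99]}
{"dp":[-21.1, -8.7, 25.4],"rotation":[1.77, -6.29, -0.99]}
{"dp":[-18.1, -8.3, 27.8],"rotation":[1.77, -6.29, -0.99]}
{"dp":[-14.8, -7.7, 29.9],"rotation":[1.77, -6.29, -0.99]}
{"dp":[-11.3, -6.9, 31.5],"rotation":[1.77, -6.29, -0.99]}
{"dp":[-7.6, -6.1, 32.7],"rotation":[1.77, -6.29, -0.99]}
{"dp":[-3.9, -5.2, 33.5],"rotation":[1.77, -6.29, -0.99]}
{"dp":[-0.1, -4.2, 33.9],"rotation":[1.77, -6.29, -0.99]}
{"dp":[3.7, -3.1, 33.8],"rotation":[1.77, -6.29, -0.99]}
```

View pics/s6.png

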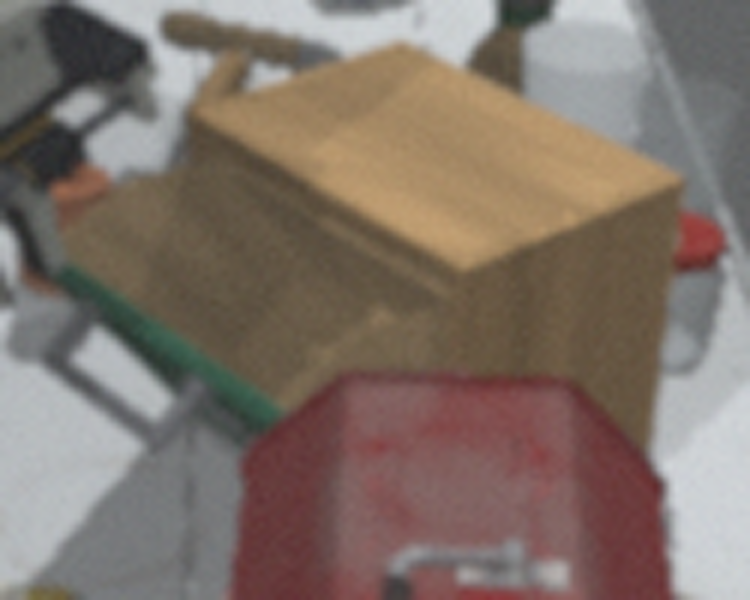

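View pics/t6.png

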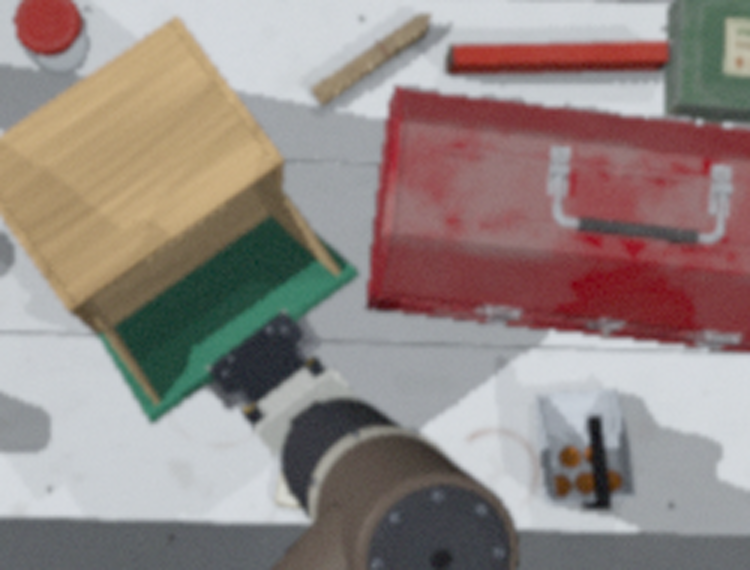

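Request:
move_arm([
  {"dp":[-24,-10,22],"rotation":[3,-6,-0.5]},
  {"dp":[-21,-9,25],"rotation":[3,-6,-0.5]},
  {"dp":[-18,-9,28],"rotation":[3,-6,-1]},
  {"dp":[-15,-8,30],"rotation":[2,-6,-1]},
  {"dp":[-11,-7,31],"rotation":[2,-6,-1]},
], jaw=110)

```text
t: 5.45
eef_pos: [0.4308, 0.0224, 0.2259]
ee_rot: [-1.656, 0.035, 2.765]
force: [1.0, -0.1, 0.5]
width: 0.0467
```

```bash
python3 -c "
from h import *
go(np.array([.413,-.128,.20]),down(186))
"
```

```text
n=5 need=5 dist=154 rv=[  4.3 -27.5  -3.2] worldd=[ -18. -150.  -26.] t=5.45 q=[ 0.48 -0.1  -0.52 -0.03 -1.06  0.73] w=47 F=[ 1.  -0.1  0.5]
{"dp":[-7.6, 2.9, 29.6],"rotation":[0.86, -5.5, -0.63]}
{"dp":[-4.7, 3.3, 30.2],"rotation":[0.86, -5.5, -0.63]}
{"dp":[-1.9, 3.7, 30.5],"rotation":[0.86, -5.5, -0.63]}
{"dp":[1.0, 4.2, 30.4],"rotation":[0.86, -5.5, -0.63]}
{"dp":[3.9, 4.7, 30.1],"rotation":[0.86, -5.5, -0.63]}
```

Request:
move_arm([
  {"dp":[-8,3,30],"rotation":[1,-5.5,-0.6]},
  {"dp":[-5,3,30],"rotation":[1,-5.5,-0.6]},
  {"dp":[-2,4,30],"rotation":[1,-5.5,-0.6]},
  {"dp":[1,4,30],"rotation":[1,-5.5,-0.6]},
  {"dp":[4,5,30],"rotation":[0.5,-5.5,-0.6]},
])

```text
t: 5.87
eef_pos: [0.4182, -0.1346, 0.2019]
ee_rot: [-1.564, 0.003, -3.011]
force: [0.1, 0.5, 0.0]
width: 0.0498
```

```bash
python3 -c "
from h import *
go(np.array([.413,-.129,.10]),down(186))
s=grab('side');crop(s,'s7.png',160,260,220,320,7)
t=grab('top')
P=t['P'];m=(t['pixels'].max(2)<75)&(abs(P[...,2]-.083)<.02);m[:225]=0;m[275:]=0;m[:,:320]=0;m[:,390:]=0
q=P[m];print(len(q),q.mean(0) if len(q) else 0)
crop(t,'t7.png',300,400,205,285,6)
# bin panel top edge
L=((P-F)@C.T)*1000;hsv=cv2.cvtColor(t['pixels'],cv2.COLOR_RGB2HSV)
g=(hsv[...,0]>65)&(hsv[...,0]<95)&(hsv[...,1]>90)&(L[...,2]>140)&(L[...,2]<185)&(abs(L[...,1])<130);q=L[g]
print(len(q),np.percentile(q,[2,25,50,75,98],0))
"
```

```text
n=3 need=3 dist=102 rv=[-0.4  1.5 -0.2] worldd=[  -5.    6. -102.] t=5.87 q=[ 0.15 -0.03 -0.52  0.01 -1.07  1.55] w=50 F=[0.1 0.5 0. ]
{"dp":[1.6, 33.9, -2.3],"rotation":[-0.13, 0.49, -0.07]}
{"dp":[1.6, 33.9, -2.2],"rotation":[-0.13, 0.49, -0.07]}
{"dp":[1.6, 34.0, -2.1],"rotation":[-0.13, 0.49, -0.07]}
0 0
592 [[-115.21695645 -109.54419957  140.84405671]
 [-110.59063475  -52.47810771  148.47063595]
 [-105.35913152    1.91643241  155.15976921]
 [ -98.94029762   54.73487296  158.37000204]
 [ -92.26060077  112.52585222  163.52384203]]
```

View pics/s7.png

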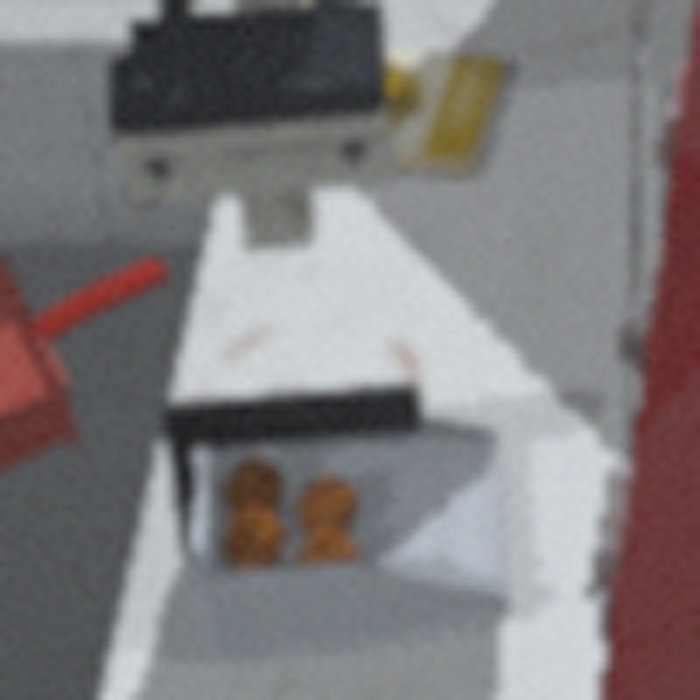

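View pics/t7.png

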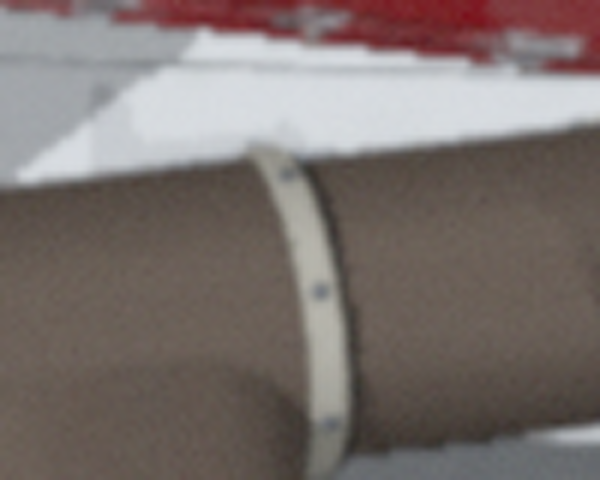

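Request:
move_arm([
  {"dp":[2,38,-2],"rotation":[0,0.5,0]},
  {"dp":[2,38,-2],"rotation":[0,0.5,0]},
  {"dp":[1,36,-2],"rotation":[0,0.5,0]},
  {"dp":[0,20,0],"rotation":[0,0,0]},
  {"dp":[0,5,0],"rotation":[0,0,0]},
])

```text
t: 6.38
eef_pos: [0.4175, -0.1324, 0.0617]
ee_rot: [-1.563, 0.014, -3.053]
force: [0.5, 0.1, 0.4]
width: 0.0497
```

```bash
python3 -c "
from h import *
go(np.array([.413,-.1285,.062]),down(186))
s=grab('side');crop(s,'s8.png',160,260,220,320,7)
p,r,_=pose();print((np.array(proj(s,p))-[160,220])*7,(np.array(proj(s,[.413,-.1285,.08]))-[160,220])*7)
"
```

```text
n=1 need=1 dist=6 rv=[-0.5 -0.9 -0.8] worldd=[-5.  4.  0.] t=6.38 q=[ 0.15  0.15 -0.73  0.01 -0.68  1.49] w=50 F=[0.5 0.1 0.4]
{"dp":[4.1, -0.4, -4.3],"rotation":[-0.46, -0.93, -0.78]}
[302.07078358 455.85962634] [287.49275506 412.81512746]
```

View pics/s8.png

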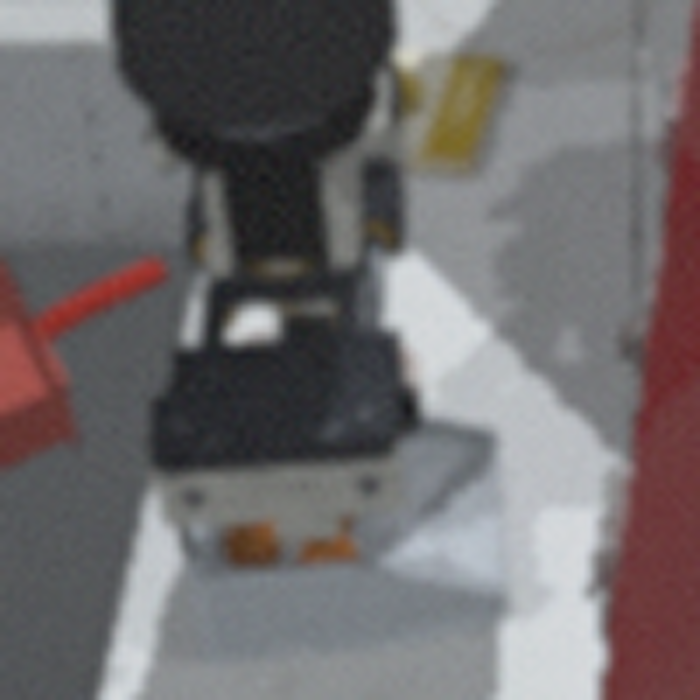

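Request:
move_arm([
  {"dp":[5,0,-4],"rotation":[-0.5,-0.9,-0.8]},
  {"dp":[0,0,0],"rotation":[0,0,0]},
], squeeze=20)

```text
t: 6.6
eef_pos: [0.4125, -0.1281, 0.0626]
ee_rot: [-1.572, -0.003, -3.036]
force: [0.2, 0.5, 0.5]
width: 0.0502
```

Request:
move_arm([
  {"dp":[0,0,0],"rotation":[0,0,0]},
  {"dp":[0,0,0],"rotation":[0,0,0]},
  {"dp":[0,0,0],"rotation":[0,0,0]},
  {"dp":[0,0,0],"rotation":[0,0,0]},
  {"dp":[0,0,0],"rotation":[0,0,0]},
], jaw=255)

```text
t: 7.02
eef_pos: [0.4171, -0.1272, 0.0679]
ee_rot: [-1.572, 0.008, -3.035]
force: [-0.3, -0.2, -0.4]
width: 0.0219
```

Request:
move_arm([
  {"dp":[0,0,0],"rotation":[0,0,0]},
  {"dp":[0,0,0],"rotation":[0,0,0]},
], squeeze=55)

```text
t: 7.18
eef_pos: [0.4174, -0.1272, 0.0684]
ee_rot: [-1.572, 0.009, -3.035]
force: [0.4, 0.3, -2.3]
width: 0.0134
```

```bash
python3 -c "
from h import *
go(np.array([.413,-.1285,.062]),down(186))
"
```

```text
n=1 need=1 dist=8 rv=[ 0.1  0.1 -0.5] worldd=[-4. -1. -6.] t=7.18 q=[ 0.16  0.14 -0.71 -0.   -0.71  1.52] w=13 F=[ 0.4  0.3 -2.3]
{"dp":[4.5, 6.4, 0.9],"rotation":[0.07, 0.11, -0.54]}
```

Request:
move_arm([
  {"dp":[0,-3,0],"rotation":[0,0,0]},
  {"dp":[0,-8,0],"rotation":[0,0,0]},
  {"dp":[0,-10,0],"rotation":[0,0,0]},
  {"dp":[0,-10,0],"rotation":[0,0,0]},
  {"dp":[0,-6,0],"rotation":[0,0,0]},
])

```text
t: 7.6
eef_pos: [0.4142, -0.1275, 0.1061]
ee_rot: [-1.573, 0.003, -3.036]
force: [0.6, -0.6, -2.7]
width: 0.0134
```

```bash
python3 -c "
from h import *
p,r,st=pose();print(st)
s=grab('side');crop(s,'s9.png',150,270,200,320,6)
"
```

```text
{'t': 7.6, 'q': array([ 0.15827812,  0.07842099, -0.66608952, -0.0021977 , -0.82335902,
        1.51949179]), 'qd': array([-0.00161556, -0.10843038,  0.09215479, -0.00444704, -0.20797055,
        0.00030678]), 'joint_efforts': array([-6.94155344e-02, -2.95611244e+01,  2.31690574e+01,  5.61885417e+00,
        1.90494591e-01,  9.96542913e-04]), 'eef_pos': array([ 0.4141655 , -0.12750399,  0.10606131]), 'ee_rot': array([-1.57256047e+00,  2.83885385e-03, -3.03611313e+00]), 'force': array([ 0.56775194, -0.56838467, -2.68608734]), 'moment': array([ 0.00274045, -0.12358871,  0.03481159]), 'width': 0.013354169488942325}
```

View pics/s9.png

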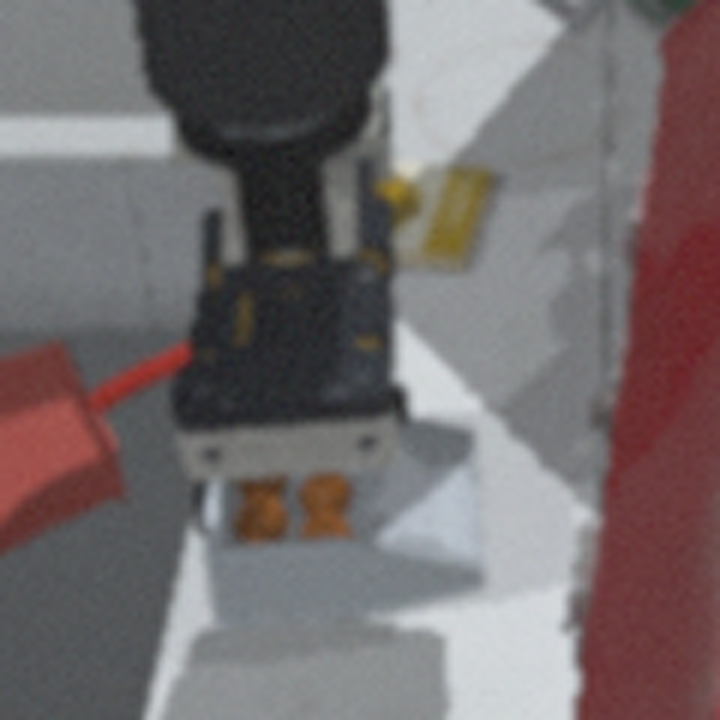

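```bash
cat > kin.py <<'E'
from h import *
from scipy.optimize import least_squares
D=[([1.45212,.35939,.01105,-.0003,-1.2241,-.2881],[.2669,.61945,.22562],[-1.5691,0,2.7347]),
([.75641665,.29270217,-.21776762,.00198616,-1.04666351,-.08697027],[.5564,.2605,.1706],[-1.585,.001,2.241]),
([.78,.14,-.49,.04,-.7,-.13],[.5352,.2443,.1598],[-1.813,0,2.242]),
([.8,.02,-.83,.22,-.25,-.33],[.513,.2272,.1412],[-2.041,0,2.244]),
([.8,.05,-.92,.29,-.18,-.39],[.4882,.2092,.1028],[-1.996,.003,2.25]),
([.83,-.13,-.69,.07,-.72,-.19],[.4481,.177,.2024],[-1.877,.004,2.25]),
([.48,-.1,-.52,-.03,-1.06,.73],[.4308,.0224,.2259],[-1.656,.035,2.765]),
([.15827812,.07842099,-.66608952,-.0021977,-.82335902,1.51949179],[.41417,-.1275,.10606],[-1.57256,.00284,-3.03611])]
RR=R.from_euler
def fk(q,P,s4=1,s6=1):
    a1,lat,d1,L2,L4,a3,d6=P
    r=RR("z",q[0]); p=r.apply([a1,lat,d1])
    r=r*RR("y",q[1]); p=p+r.apply([0,0,L2])
    r=r*RR("y",-q[2]); p=p+r.apply([L4,0,a3])
    r=r*RR("x",s4*q[3])*RR("y",-q[4]); p=p+r.apply([d6,0,0])
    return p,r*RR("x",s6*q[5])
# tool const: tool = r*K
def fit():
    best=None
    for s4 in(1,-1):
        for s6 in (1,-1):
            K=fk(D[0][0],[0]*7,s4,s6)[1].inv()*RR("xyz",D[0][2])
            res=lambda P:np.concatenate([np.r_[fk(q,P,s4,s6)[0]-p,.1*((fk(q,P,s4,s6)[1]*K).inv()*RR("xyz",e)).as_rotvec()] for q,p,e in D])
            o=least_squares(res,[.05,-.19,.3,.4,.4,.05,.2])
            if best is None or o.cost<best[0]: best=(o.cost,o.x,s4,s6,K,res(o.x))
    return best
_,PP,S4,S6,K,_r=fit()
LO=np.array([-3.07,-1.43,-1.02,-3.03,-3.05,-3.03]);HI=np.array([3.07,2.12,1.25,1.67,0,3.03])
def ik(p,r,q0):
    f=lambda q:np.r_[(fk(q,PP,S4,S6)[0]-p)*10,((fk(q,PP,S4,S6)[1]*K).inv()*r).as_rotvec()]
    o=least_squares(f,np.clip(q0,LO+.01,HI-.01),bounds=(LO,HI)); return o.x,np.linalg.norm(o.fun[:3])*100,np.degrees(np.linalg.norm(o.fun[3:]))
if __name__=="__main__":
    np.set_printoptions(precision=3,suppress=True)
    print(_,PP,S4,S6); print(_r.reshape(-1,6)*1000)
    for lx,lz in [(-45,180),(-60,185)]:
      for al in (0,30,50,60):
       for ps in (0,-15,-30):
        rt=down(37.5+ps)*R.from_rotvec([0,0,-al],degrees=True)
        p=cab(lx,0,lz)-rt.apply([-.069,.053,0])
        o=min((ik(p,rt,q0) for q0 in ([.8,0,-.6,0,-.6,-1.5],[.8,-.5,-.6,-1.5,-1,0],[.8,-.5,-.3,1,-1,-2])),key=lambda a:a[1]+a[2])
        print(lx,al,ps,p,o)
E
python3 kin.py
```

```text
0.0002849836718028611 [ 0.035 -0.189  0.222  0.623  0.416 -0.001  0.442] -1 -1
[[ -2.742  -3.325  -6.129   0.     -0.     -0.   ]
 [ -2.303   0.81    1.097  -0.048   0.02    0.066]
 [  5.735   8.281   3.454   0.029   0.622   0.051]
 [  4.436  -0.647  -2.317   0.913  -0.402   0.458]
 [  0.507 -10.452  -4.465   0.578   0.415   0.206]
 [ -1.31    0.566  -8.034  -1.072   0.584   0.166]
 [ -1.274   0.641   4.653   0.063   0.101  -0.467]
 [  0.274   2.497  11.742  -0.004  -0.002   0.02 ]]
-45 0 0 [0.621 0.296 0.233] (array([ 0.724,  0.379,  0.076,  0.   , -1.268, -1.641]), np.float64(9.763060710434783e-12), np.float64(3.2360498862326285e-12))
-45 0 -15 [0.63  0.281 0.233] (array([ 0.698,  0.381,  0.08 , -0.   , -1.27 , -1.876]), np.float64(1.8582746531572066e-11), np.float64(8.682011474373297e-12))
-45 0 -30 [0.634 0.263 0.233] (array([ 0.673,  0.377,  0.073, -0.   , -1.267, -2.113]), np.float64(2.4682261076904182e-11), np.float64(6.5801661288787755e-12))
-45 30 0 [0.592 0.274 0.26 ] (array([ 0.769, -0.003, -0.505,  0.11 , -0.551, -1.764]), np.float64(2.7194799110210365e-13), np.float64(7.
[... 2404 characters left out ...]
0.847,  1.029, -0.512, -3.03 ]), np.float64(1.6187472938413556), np.float64(5.689591439249518))
-60 50 -30 [0.558 0.245 0.272] (array([ 1.147, -0.174, -0.722,  0.824, -0.745, -3.03 ]), np.float64(3.157862151229142), np.float64(12.411809870553714))
-60 60 0 [0.545 0.238 0.271] (array([ 0.712, -0.167, -1.02 , -3.03 , -0.256,  1.433]), np.float64(2.152502959638956), np.float64(6.154094669398871))
-60 60 -15 [0.543 0.241 0.271] (array([ 1.07 , -0.283, -0.897,  1.082, -0.459, -3.03 ]), np.float64(4.442268174107939), np.float64(14.614016346400943))
-60 60 -30 [0.543 0.243 0.271] (array([ 1.175, -0.236, -0.788,  0.877, -0.706, -3.03 ]), np.float64(5.702904656276826), np.float64(21.506389545731786))
```

```bash
cat > s.py <<'E'
from kin import *
np.set_printoptions(precision=2,suppress=True)
rng=np.random.default_rng(0)
seeds=[LO+(HI-LO)*rng.random(6) for _ in range(10)]
for sd in seeds: sd[0]=.7
for al in (58,):
  for ps in range(-180,180,20):
    rt=down(37.5+ps)*R.from_rotvec([0,0,-al],degrees=True)
    p=cab(-60,0,190)-rt.apply([-.069,.053,0])
    sols=[ik(p,rt,q0) for q0 in seeds]
    ok=[o for o in sols if o[1]<.1 and o[2]<.1]
    u=[]
    for o in ok:
        if not any(np.linalg.norm(o[0]-v)<.05 for v in u): u.append(o[0])
    print(al,ps,np.round(p,2),[x.round(2).tolist() for x in u] or min(sols,key=lambda a:a[1]+a[2])[1:])
E
python3 s.py
```

```text
58 -180 [0.56 0.25 0.28] [[0.7, 0.98, 0.85, -0.06, -2.45, 1.5]]
58 -160 [0.56 0.25 0.28] [[0.84, 0.91, 0.68, 0.19, -2.34, 1.79]]
58 -140 [0.56 0.25 0.28] [[0.99, 0.79, 0.44, 0.37, -2.16, 1.99]]
58 -120 [0.55 0.25 0.28] [[1.13, 0.66, 0.16, 0.52, -1.95, 2.1]]
58 -100 [0.55 0.25 0.28] [[1.27, 0.51, -0.14, 0.65, -1.73, 2.17]]
58 -80 [0.55 0.25 0.28] [[1.41, 0.35, -0.44, 0.79, -1.52, 2.2]]
58 -60 [0.55 0.25 0.28] [[1.54, 0.17, -0.73, 0.95, -1.35, 2.21]]
58 -40 [0.55 0.25 0.28] [[1.64, -0.06, -0.98, 1.13, -1.2, 2.27]]
58 -20 [0.55 0.24 0.28] (np.float64(4.127821088674266), np.float64(14.569307267864835))
58 0 [0.55 0.24 0.28] [[2.33, -1.29, -1.0, 1.05, -1.8, -2.95]]
58 20 [0.55 0.24 0.28] [[0.34, 0.03, -0.9, -1.96, -0.6, 0.86]]
58 40 [0.55 0.24 0.28] [[0.13, 0.24, -0.63, -1.41, -0.94, 0.71]]
58 60 [0.55 0.24 0.28] [[0.09, 0.41, -0.33, -1.12, -1.23, 0.67]]
58 80 [0.56 0.24 0.28] [[0.13, 0.57, -0.03, -0.92, -1.51, 0.68]]
58 100 [0.56 0.24 0.28] [[0.21, 0.71, 0.26, -0.79, -1.78, 0.72]]
58 120 [0.56 0.24 0.28] [[0.32, 0.84, 0.53, -0.67, -2.04, 0.8]]
58 140 [0.56 0.24 0.28] [[0.44, 0.94, 0.75, -0.54, -2.27, 0.94]]
58 160 [0.56 0.25 0.28] [[0.57, 0.99, 0.88, -0.34, -2.42, 1.17]]
```

```bash
cat >> kin.py <<'E'
LIP=np.array([-.069,.053,0])
def pour(al,lip,yaw=127.5):
    rt=down(yaw)*R.from_rotvec([0,0,-al],degrees=True); return lip-rt.apply(LIP),rt
E
python3 - <<'E'
from kin import *
np.set_printoptions(precision=2,suppress=True)
q=arm.get_state()['q']
for al,z in [(0,250),(0,205),(20,205),(40,200),(55,195),(65,195)]:
    p,r=pour(al,cab(-57,30,z)); o=ik(p,r,q); q=o[0]; print(al,p,o)
p,r=pour(0,cab(-57,30,250))
go(np.array([.414,-.1275,.303]),down(186))
go(p,r,start=(np.array([.414,-.1275,.303]),down(186)))
t=grab("top")
P=t["P"];hsv=cv2.cvtColor(t["pixels"],cv2.COLOR_RGB2HSV);m=(hsv[...,1]>150)&((hsv[...,0]<8)|(hsv[...,0]>172))&(P[...,0]>.5)&(P[...,1]<.2)&(P[...,2]>.1)
print(np.percentile(P[m],[1,50,99],0))
m=P[...,0]>.9;print(np.percentile(P[m&(P[...,2]>.1)],[1,50,99],0))
E
```

```text
0 [0.5  0.33 0.3 ] (array([ 0.91,  0.2 , -0.01,  0.  , -1.36, -0.25]), np.float64(2.0770370905276123e-13), np.float64(3.278440724931703e-14))
0 [0.5  0.33 0.26] (array([ 0.91,  0.21, -0.1 ,  0.  , -1.26, -0.25]), np.float64(1.3597399555105182e-13), np.float64(2.1571571379059445e-14))
20 [0.51 0.31 0.28] (array([ 0.61,  0.28, -0.03, -0.36, -1.3 ,  0.15]), np.float64(1.3888885600717775e-12), np.float64(4.550889194435434e-13))
40 [0.53 0.29 0.28] (array([ 0.36,  0.43,  0.03, -0.67, -1.44,  0.48]), np.float64(2.5438405243138007e-13), np.float64(2.2824773738454536e-14))
55 [0.54 0.27 0.28] (array([ 0.23,  0.58,  0.06, -0.84, -1.58,  0.66]), np.float64(4.897581229482202e-12), np.float64(5.309339735077531e-12))
65 [0.55 0.26 0.28] (array([ 0.16,  0.69,  0.09, -0.93, -1.69,  0.75]), np.float64(5.4444185977852554e-09), np.float64(4.700394847337039e-09))
n=6 need=6 dist=196 rv=[ 0.1  0.1 -0.3] worldd=[ -1.  -0. 196.] t=7.65 q=[ 0.16  0.08 -0.67 -0.   -0.82  1.52] w=13 F=[-0.1  0.2 -1.5]
{"dp":[-0.0, -32.7, -0.1],"rotation":[0.02, 0.01, -0.04]}
{"dp":[0.0, -32.7, -0.1],"rotation":[0.02, 0.01, -
[... 510 characters left out ...]
otation":[0.0, 4.5, -0.0]}
{"dp":[-1.7, -0.0, -35.4],"rotation":[0.0, 4.5, -0.0]}
{"dp":[1.1, -0.0, -35.4],"rotation":[0.0, 4.5, -0.0]}
{"dp":[3.8, -0.0, -35.2],"rotation":[0.0, 4.5, -0.0]}
{"dp":[6.6, -0.0, -34.8],"rotation":[0.0, 4.5, -0.0]}
{"dp":[9.3, -0.0, -34.2],"rotation":[0.0, 4.5, -0.0]}
{"dp":[12.0, -0.0, -33.3],"rotation":[0.0, 4.5, -0.0]}
{"dp":[14.5, -0.0, -32.3],"rotation":[0.0, 4.5, -0.0]}
{"dp":[17.0, -0.0, -31.0],"rotation":[0.0, 4.5, -0.0]}
{"dp":[19.4, -0.0, -29.6],"rotation":[0.0, 4.5, -0.0]}
{"dp":[21.7, -0.0, -28.0],"rotation":[0.0, 4.5, -0.0]}
[[ 0.53 -0.36  0.11]
 [ 0.58 -0.16  0.18]
 [ 0.73  0.1   0.2 ]]
[[ 0.9  -0.5   0.11]
 [ 0.92  0.14  0.35]
 [ 0.93  0.84  0.57]]
```

Request:
move_arm([
  {"dp":[0,-12,0],"rotation":[0,0,0]},
  {"dp":[0,-22,0],"rotation":[0,0,0]},
  {"dp":[0,-30,0],"rotation":[0,0,0]},
  {"dp":[0,-30,0],"rotation":[0,0,0]},
  {"dp":[0,-30,0],"rotation":[0,0,0]},
])

```text
t: 8.12
eef_pos: [0.4079, -0.1277, 0.2265]
ee_rot: [-1.575, -0.012, -3.038]
force: [0.6, -0.6, -2.8]
width: 0.0134
```

Request:
move_arm([
  {"dp":[0,-30,0],"rotation":[0,0,0]},
  {"dp":[0,-22,0],"rotation":[0,0,0]},
  {"dp":[0,-12,0],"rotation":[0,0,0]},
  {"dp":[-2,-2,-8],"rotation":[0,2,0]},
  {"dp":[-4,0,-15],"rotation":[0,3,0]},
])

```text
t: 8.53
eef_pos: [0.4135, -0.1054, 0.3009]
ee_rot: [-1.574, -0.005, -3.128]
force: [1.4, -0.2, -3.8]
width: 0.0134
```

```bash
python3 - <<'E'
from kin import *
p,r=pour(0,cab(-57,30,250))
go(p,r,n=19)
s=grab("side");crop(s,"s10.png",130,290,150,310,5)
E
```

```text
n=19 need=12 dist=439 rv=[ 0.1 53.3  0.4] worldd=[ 82. 431.   2.] t=8.53 q=[ 0.21 -0.11 -0.36 -0.   -1.32  1.37] w=13 F=[ 1.4 -0.2 -3.8]
{"dp":[-4.6, -0.1, -22.6],"rotation":[0.0, 2.8, 0.02]}
{"dp":[-3.5, -0.1, -22.8],"rotation":[0.0, 2.8, 0.02]}
{"dp":[-2.4, -0.1, -23.0],"rotation":[0.0, 2.8, 0.02]}
{"dp":[-1.3, -0.1, -23.0],"rotation":[0.0, 2.8, 0.02]}
{"dp":[-0.2, -0.1, -23.1],"rotation":[0.0, 2.8, 0.02]}
{"dp":[1.0, -0.1, -23.1],"rotation":[0.0, 2.8, 0.02]}
{"dp":[2.1, -0.1, -23.0],"rotation":[0.0, 2.8, 0.02]}
{"dp":[3.2, -0.1, -22.9],"rotation":[0.0, 2.8, 0.02]}
{"dp":[4.3, -0.1, -22.7],"rotation":[0.0, 2.8, 0.02]}
{"dp":[5.4, -0.1, -22.4],"rotation":[0.0, 2.8, 0.02]}
{"dp":[6.5, -0.1, -22.1],"rotation":[0.0, 2.8, 0.02]}
{"dp":[7.6, -0.1, -21.8],"rotation":[0.0, 2.8, 0.02]}
{"dp":[8.7, -0.1, -21.4],"rotation":[0.0, 2.8, 0.02]}
{"dp":[9.7, -0.1, -20.9],"rotation":[0.0, 2.8, 0.02]}
{"dp":[10.7, -0.1, -20.4],"rotation":[0.0, 2.8, 0.02]}
{"dp":[11.7, -0.1, -19.9],"rotation":[0.0, 2.8, 0.02]}
{"dp":[12.7, -0.1, -19.3],"rotation":[0.0, 2.8, 0.02]}
{"dp":[13.6, -0.1, -18.7],"rotation":[0.0, 2.8, 0.02]}
{"dp":[14.5, -0.1, -18.0],"rotation":[0.0, 2.8, 0.02]}
```

View pics/s10.png

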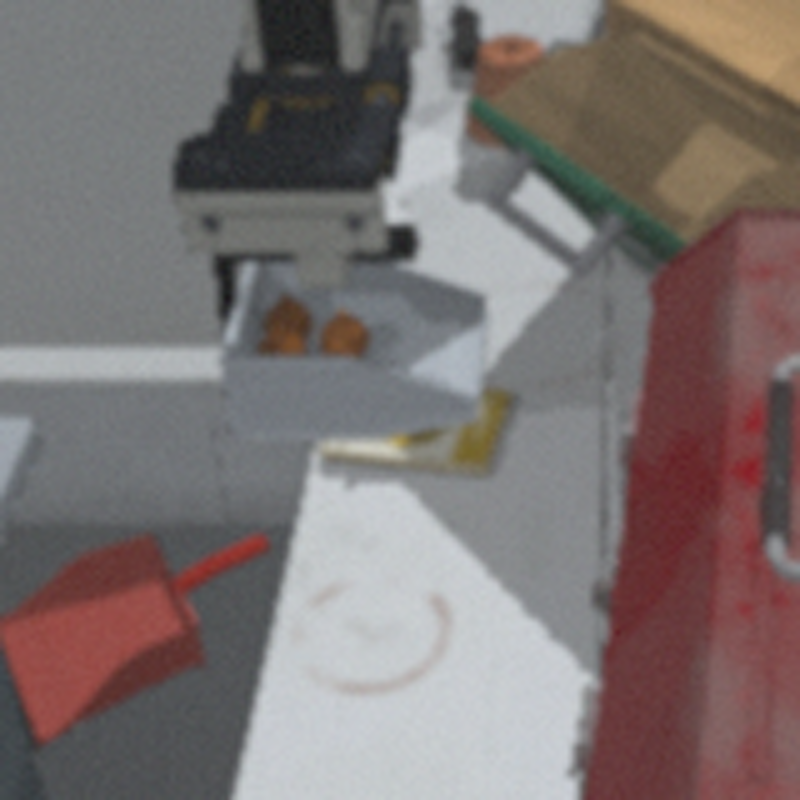

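Request:
move_arm([
  {"dp":[-5,0,-22],"rotation":[0,3,0]},
  {"dp":[-4,0,-24],"rotation":[0,3,0]},
  {"dp":[-2,0,-25],"rotation":[0,3,0]},
  {"dp":[-1,0,-25],"rotation":[0,3,0]},
  {"dp":[0,0,-25],"rotation":[0,3,0]},
])

```text
t: 9.0
eef_pos: [0.4367, 0.0182, 0.2987]
ee_rot: [-1.573, -0.009, 2.874]
force: [1.2, -1.0, -2.1]
width: 0.0134
```

Request:
move_arm([
  {"dp":[1,0,-25],"rotation":[0,3,0]},
  {"dp":[2,0,-25],"rotation":[0,3,0]},
  {"dp":[4,0,-25],"rotation":[0,3,0]},
  {"dp":[5,0,-25],"rotation":[0,3,0]},
  {"dp":[6,0,-25],"rotation":[0,3,0]},
])

```text
t: 9.42
eef_pos: [0.4645, 0.1474, 0.2956]
ee_rot: [-1.568, -0.013, 2.6]
force: [0.2, -0.6, -2.0]
width: 0.0136
```

```bash
python3 - <<'E'
from kin import *
p,r=pour(0,cab(-57,30,250))
go(p,r,n=9)
E
```

```text
n=9 need=5 dist=181 rv=[-0.3 21.5  0.7] worldd=[ 32. 178.   7.] t=9.42 q=[ 0.7   0.01 -0.26 -0.01 -1.31  0.33] w=14 F=[ 0.2 -0.6 -2. ]
{"dp":[7.2, -0.8, -18.7],"rotation":[-0.04, 2.39, 0.07]}
{"dp":[8.0, -0.8, -18.4],"rotation":[-0.04, 2.39, 0.07]}
{"dp":[8.7, -0.8, -18.1],"rotation":[-0.04, 2.39, 0.07]}
{"dp":[9.5, -0.8, -17.7],"rotation":[-0.04, 2.39, 0.07]}
{"dp":[10.2, -0.8, -17.3],"rotation":[-0.04, 2.39, 0.07]}
{"dp":[10.9, -0.8, -16.9],"rotation":[-0.04, 2.39, 0.07]}
{"dp":[11.6, -0.8, -16.4],"rotation":[-0.04, 2.39, 0.07]}
{"dp":[12.3, -0.8, -15.9],"rotation":[-0.04, 2.39, 0.07]}
{"dp":[12.9, -0.8, -15.4],"rotation":[-0.04, 2.39, 0.07]}
```

Request:
move_arm([
  {"dp":[7,-2,-19],"rotation":[0,2.5,0]},
  {"dp":[8,-2,-19],"rotation":[0,2.5,0]},
  {"dp":[9,-2,-19],"rotation":[0,2.5,0]},
  {"dp":[10,-2,-19],"rotation":[0,2.5,0]},
  {"dp":[10,-2,-18],"rotation":[0,2.5,0]},
])

```text
t: 9.83
eef_pos: [0.4835, 0.2553, 0.3004]
ee_rot: [-1.557, -0.014, 2.372]
force: [-0.0, -0.2, -2.3]
width: 0.0137
```

Request:
move_arm([
  {"dp":[11,-1,-17],"rotation":[0,2.5,0]},
  {"dp":[12,-1,-16],"rotation":[0,2.5,0]},
  {"dp":[12,-1,-15],"rotation":[0,2.5,0]},
  {"dp":[8,-1,-10],"rotation":[0,1.5,0]},
])

```text
t: 10.17
eef_pos: [0.4967, 0.3309, 0.2997]
ee_rot: [-1.549, -0.011, 2.208]
force: [0.3, 0.4, -2.4]
width: 0.0131
```

```bash
cat >> kin.py <<'E'
def lipcab():
    p,r,s=pose(); print("lip cab",np.round(C@(p+r.apply(LIP)-F)*1000,1),"mouth",np.round(C@r.apply([-1,0,0]),2),"t",s['t'],"F",np.round(s['force'],1),"q",np.round(s['q'],2),"w",s['width'])
E
python3 - <<'E'
from kin import *
lipcab()
p,r=pour(0,cab(-57,30,215))
go(p,r)
s=grab("side");crop(s,"s11.png",200,330,90,220,6)
t=grab("top");crop(t,"t11.png",150,300,110,240,5)
E
```

```text
lip cab [-55.4  34.6 245.9] mouth [-0.02 -1.   -0.01] t 10.1667 F [ 0.3  0.4 -2.4] q [ 0.9   0.21 -0.02 -0.02 -1.36 -0.26] w 0.013059021451196235
n=1 need=1 dist=32 rv=[-1.3 -1.   0.7] worldd=[ -1.  -6. -32.] t=10.17 q=[ 0.9   0.21 -0.02 -0.02 -1.36 -0.26] w=13 F=[ 0.3  0.4 -2.4]
{"dp":[-4.4, 31.7, 3.2],"rotation":[-1.27, -0.99, 0.67]}
```

View pics/s11.png

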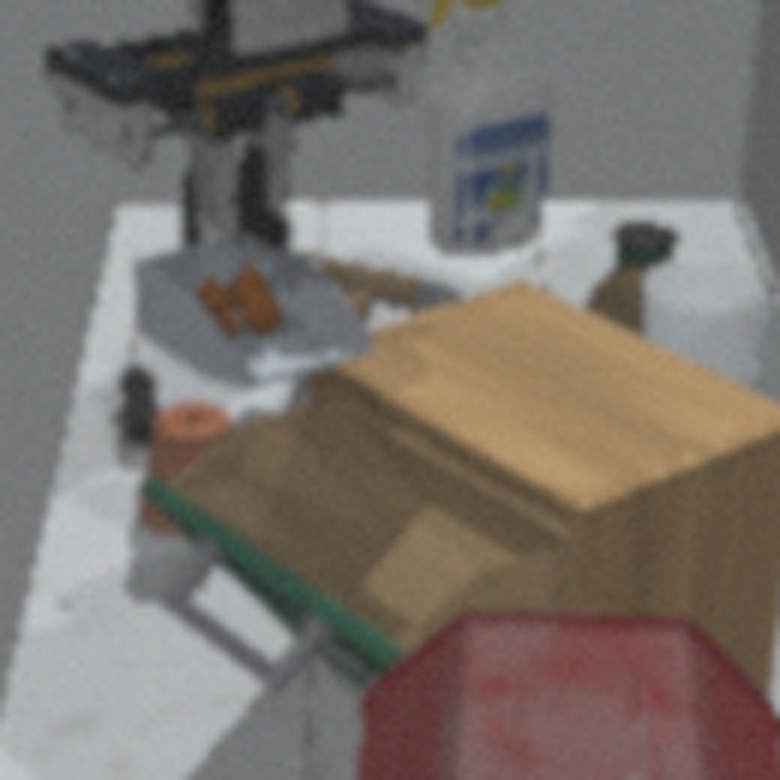

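View pics/t11.png

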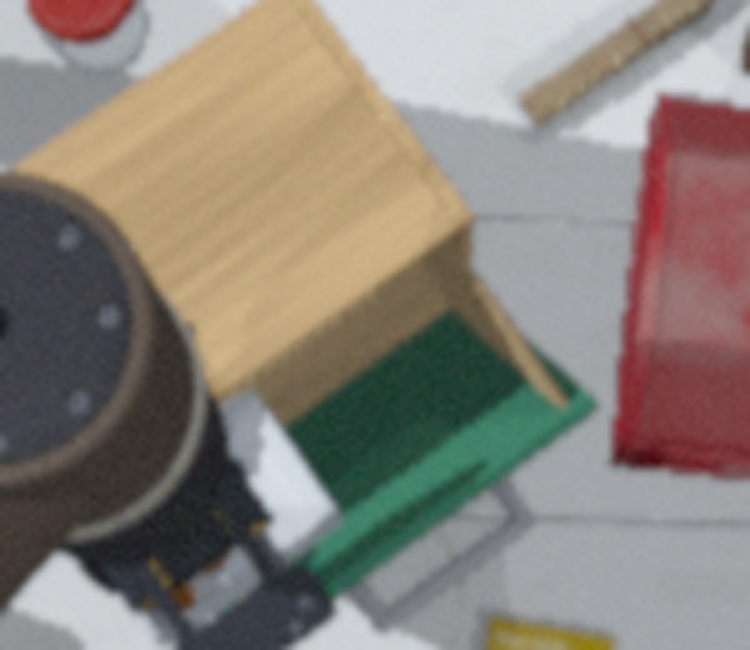

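Request:
move_arm([
  {"dp":[-5,15,1],"rotation":[-0.6,-0.5,0]},
  {"dp":[-5,15,1],"rotation":[-0.6,-0.5,0]},
  {"dp":[-4,2,0],"rotation":[0,0,-4]},
  {"dp":[-4,-4,0],"rotation":[0,0,-4]},
  {"dp":[-4,-4.7,0],"rotation":[0,0,-4]},
])

```text
t: 10.68
eef_pos: [0.5039, 0.3125, 0.2679]
ee_rot: [-1.562, -0.226, 2.239]
force: [-0.3, -0.5, -2.3]
width: 0.0137
```

```bash
python3 - <<'E'
from kin import *
lipcab()
E
```

```text
lip cab [-58.3  28.6 200.8] mouth [ 0.01 -0.97 -0.22] t 10.6833 F [-0.3 -0.5 -2.3] q [ 0.73  0.24  0.01 -0.23 -1.35 -0.01] w 0.013672869511222666
```

Request:
move_arm([
  {"dp":[-4.9,-6.5,0],"rotation":[0,0,-5]},
  {"dp":[-4.9,-6.5,0],"rotation":[0,0,-5]},
  {"dp":[-4.9,-6,0],"rotation":[0,0,-5]},
  {"dp":[-4.9,-6,0],"rotation":[0,0,-5]},
  {"dp":[-4.9,-6,0],"rotation":[0,0,-5]},
])

```text
t: 11.1
eef_pos: [0.525, 0.2845, 0.289]
ee_rot: [-1.572, -0.682, 2.25]
force: [-0.1, -0.5, -1.9]
width: 0.0133
```

```bash
python3 - <<'E'
from kin import *
lipcab()
s=grab("side");crop(s,"s12.png",200,330,90,220,6)
E
```

```text
lip cab [-58.3  28.7 204.3] mouth [ 0.02 -0.78 -0.63] t 11.1 F [-0.1 -0.5 -1.9] q [ 0.37  0.37  0.24 -0.65 -1.66  0.32] w 0.013349658559681128
```

View pics/s12.png

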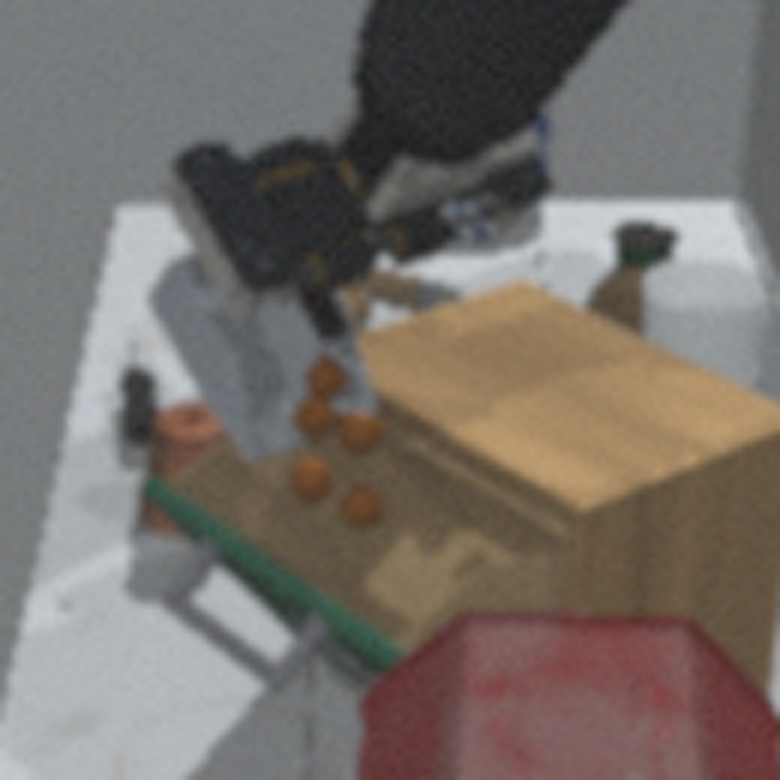

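All five bulbs are in mid-pour above the bin. Continue tilting.

Request:
move_arm([
  {"dp":[-4.9,-5.8,0],"rotation":[0,0,-5]},
  {"dp":[-4.9,-5.8,0],"rotation":[0,0,-5]},
  {"dp":[-4.9,-5.8,0],"rotation":[0,0,-5]},
  {"dp":[0,0,0],"rotation":[0,0,0]},
  {"dp":[0,0,0],"rotation":[0,0,0]},
])

```text
t: 11.57
eef_pos: [0.5435, 0.2575, 0.2844]
ee_rot: [-1.56, -0.962, 2.231]
force: [0.7, -0.2, -1.6]
width: 0.0136
```

```bash
python3 - <<'E'
from kin import *
lipcab()
s=grab("side");crop(s,"s13.png",200,330,90,220,6)
t=grab('top');crop(t,'t13.png',150,300,110,240,5)
E
```

```text
lip cab [-61.2  20.2 197.5] mouth [ 0.   -0.57 -0.82] t 11.5667 F [ 0.7 -0.2 -1.6] q [ 0.19  0.51  0.34 -0.86 -1.85  0.42] w 0.013628312208740258
```

View pics/s13.png

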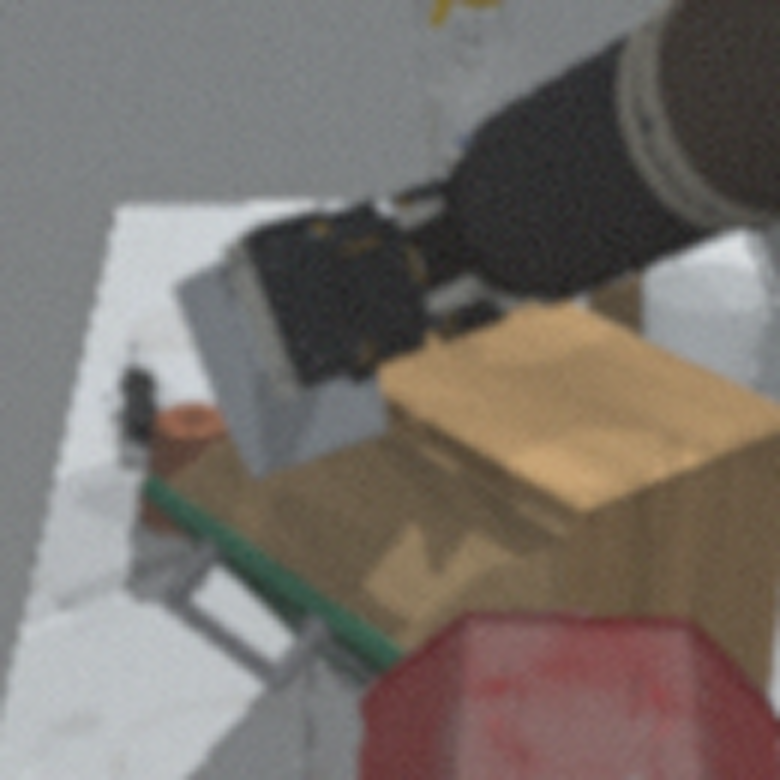

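View pics/t13.png

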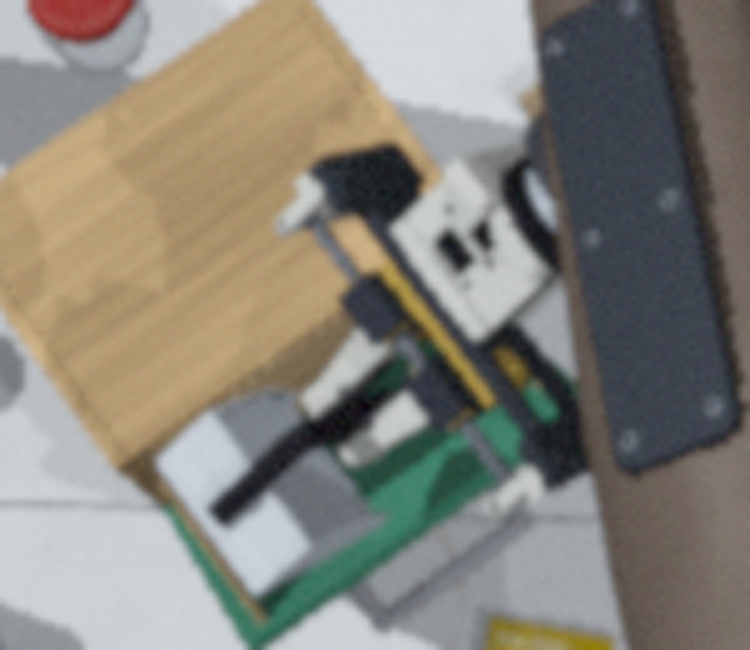

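Request:
move_arm([
  {"dp":[-6,-8,0],"rotation":[0,0,-5]},
  {"dp":[-6,-8,0],"rotation":[0,0,-3]},
  {"dp":[-2,-2,0],"rotation":[0,0,0]},
  {"dp":[6,6,0],"rotation":[0,0,5]},
  {"dp":[5,5,0],"rotation":[0,0,5]},
])

```text
t: 12.08
eef_pos: [0.5465, 0.2529, 0.2847]
ee_rot: [-1.557, -0.922, 2.232]
force: [-0.1, 1.2, 0.1]
width: 0.0134
```

Request:
move_arm([
  {"dp":[4,4,0],"rotation":[0,0,5]},
  {"dp":[5,4,0],"rotation":[0,0,6]},
  {"dp":[6,4,0],"rotation":[0,0,7]},
  {"dp":[6,4,0],"rotation":[0,0,7]},
  {"dp":[6,4,0],"rotation":[0,0,7]},
])

```text
t: 12.5
eef_pos: [0.5279, 0.2812, 0.2936]
ee_rot: [-1.582, -0.341, 2.25]
force: [-0.1, 0.4, -1.9]
width: 0.0136
```

```bash
python3 - <<'E'
from kin import *
lipcab()
p,r=pour(0,cab(-57,60,255))
go(p,r)
E
```

```text
lip cab [-56.8  -2.6 220.6] mouth [ 0.02 -0.94 -0.33] t 12.5 F [-0.1  0.4 -1.9] q [ 0.58  0.26  0.12 -0.34 -1.46  0.14] w 0.013643888693875084
n=3 need=3 dist=86 rv=[ 0.4  1.3 19.6] worldd=[-50.  68.  14.] t=12.50 q=[ 0.58  0.26  0.12 -0.34 -1.46  0.14] w=14 F=[-0.1  0.4 -1.9]
{"dp":[28.1, 4.9, -1.2],"rotation":[0.14, 0.44, 6.52]}
{"dp":[28.5, 1.7, -1.0],"rotation":[0.14, 0.44, 6.52]}
{"dp":[28.5, -1.6, -0.8],"rotation":[0.14, 0.44, 6.52]}
```

Request:
move_arm([
  {"dp":[28,3,0],"rotation":[0,0,6.5]},
  {"dp":[28,0,0],"rotation":[0,0,6.5]},
  {"dp":[28,-2,0],"rotation":[0,0.5,6.5]},
  {"dp":[0,0,0],"rotation":[0,0,0]},
])

```text
t: 12.83
eef_pos: [0.4688, 0.3592, 0.3247]
ee_rot: [-1.616, 0.021, 2.259]
force: [1.0, -0.1, -3.0]
width: 0.0133
```

```bash
python3 - <<'E'
from kin import *
lipcab()
s=grab("side");crop(s,"s14.png",190,330,90,220,5)
t=grab('top');crop(t,'t14.png',130,300,110,260,4)
E
```

```text
lip cab [-53.3  72.5 273.2] mouth [ 0.03 -1.    0.02] t 12.8333 F [ 1.  -0.1 -3. ] q [ 1.01  0.14 -0.07  0.04 -1.32 -0.33] w 0.013289090216338303
```

View pics/s14.png

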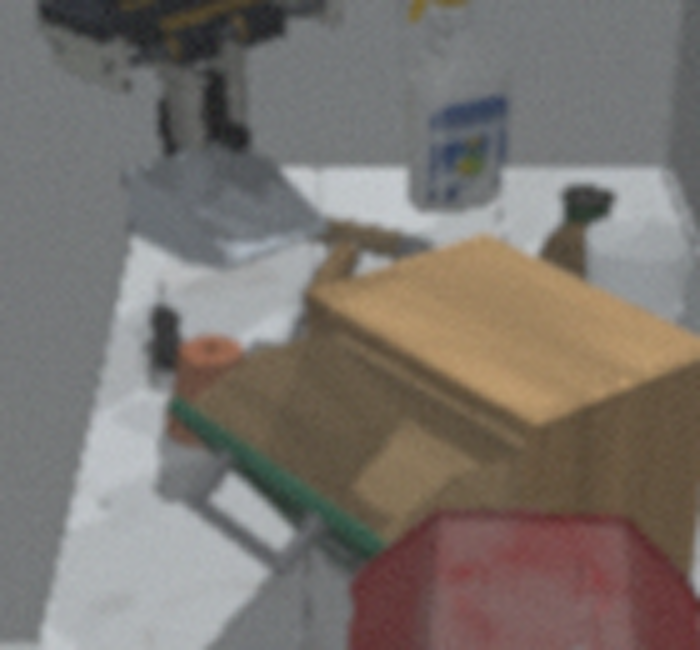

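View pics/t14.png

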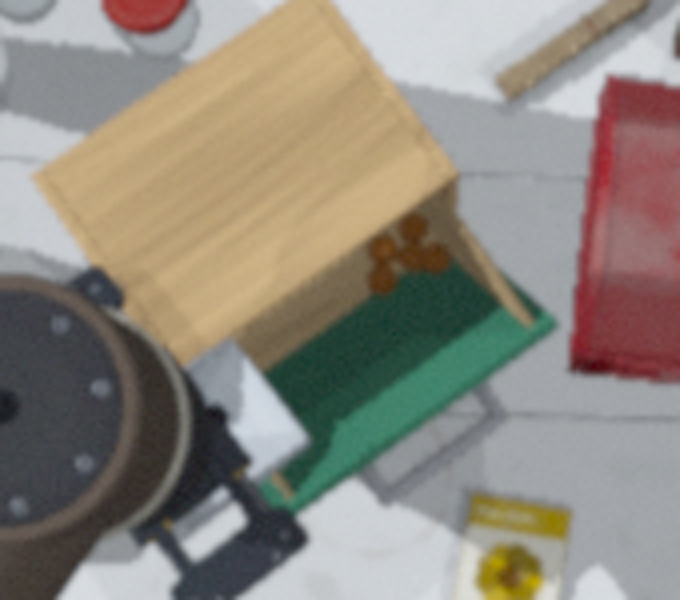

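```bash
python3 - <<'E'
from kin import *
go(np.array([.415,-.127,.30]),down(186),n=14)
E
```

```text
n=14 need=13 dist=485 rv=[  1.8 -56.8  -2. ] worldd=[ -57. -481.  -24.] t=12.93 q=[ 0.99  0.14 -0.07  0.03 -1.32 -0.32] w=13 F=[ 0.3 -0.8 -2.7]
{"dp":[-24.0, 1.0, 24.9],"rotation":[0.13, -4.05, -0.14]}
{"dp":[-22.2, 1.0, 26.6],"rotation":[0.13, -4.05, -0.14]}
{"dp":[-20.3, 1.0, 28.1],"rotation":[0.13, -4.05, -0.14]}
{"dp":[-18.3, 1.1, 29.4],"rotation":[0.13, -4.05, -0.14]}
{"dp":[-16.1, 1.1, 30.7],"rotation":[0.13, -4.05, -0.14]}
{"dp":[-13.9, 1.1, 31.7],"rotation":[0.13, -4.05, -0.14]}
{"dp":[-11.7, 1.2, 32.6],"rotation":[0.13, -4.05, -0.14]}
{"dp":[-9.3, 1.2, 33.4],"rotation":[0.13, -4.05, -0.14]}
{"dp":[-6.9, 1.3, 33.9],"rotation":[0.13, -4.05, -0.14]}
{"dp":[-4.5, 1.3, 34.3],"rotation":[0.13, -4.05, -0.14]}
{"dp":[-2.1, 1.4, 34.6],"rotation":[0.13, -4.05, -0.14]}
{"dp":[0.3, 1.5, 34.6],"rotation":[0.13, -4.05, -0.14]}
{"dp":[2.8, 1.5, 34.5],"rotation":[0.13, -4.05, -0.14]}
{"dp":[5.2, 1.6, 34.2],"rotation":[0.13, -4.05, -0.14]}
```

Request:
move_arm([
  {"dp":[-24,0,25],"rotation":[1,-4,0]},
  {"dp":[-22,0,27],"rotation":[1,-4,0]},
  {"dp":[-20,0,28],"rotation":[0,-4,0]},
  {"dp":[-18,0,29],"rotation":[0,-4,0]},
  {"dp":[-16,0,31],"rotation":[0,-4,0]},
])

```text
t: 13.35
eef_pos: [0.4483, 0.1835, 0.3247]
ee_rot: [-1.58, 0.017, 2.631]
force: [1.1, -0.3, -1.7]
width: 0.0137
```

Request:
move_arm([
  {"dp":[-14,0,32],"rotation":[0,-4,0]},
  {"dp":[-12,0,33],"rotation":[0,-4,0]},
  {"dp":[-9,0,33],"rotation":[0,-4,0]},
  {"dp":[-7,0,34],"rotation":[0,-4,0]},
  {"dp":[-5,0,34],"rotation":[0,-4,0]},
])

```text
t: 13.77
eef_pos: [0.4295, -0.0009, 0.3276]
ee_rot: [-1.586, 0.028, 2.996]
force: [1.1, 0.5, -1.7]
width: 0.0139
```

```bash
python3 - <<'E'
from kin import *
go(np.array([.415,-.127,.25]),down(186))
E
```

```text
n=4 need=4 dist=149 rv=[  0.7 -14.3  -1.7] worldd=[ -14. -126.  -78.] t=13.77 q=[ 0.46 -0.14 -0.33  0.   -1.34  0.96] w=14 F=[ 1.1  0.5 -1.7]
{"dp":[-0.5, 18.9, 32.0],"rotation":[0.16, -3.58, -0.42]}
{"dp":[1.4, 19.0, 31.9],"rotation":[0.16, -3.58, -0.42]}
{"dp":[3.3, 19.1, 31.7],"rotation":[0.16, -3.58, -0.42]}
{"dp":[5.1, 19.3, 31.4],"rotation":[0.16, -3.58, -0.42]}
```

Request:
move_arm([
  {"dp":[0,19,32],"rotation":[0.2,-3.6,-0.4]},
  {"dp":[1,19,32],"rotation":[0.2,-3.6,-0.4]},
  {"dp":[3,19,32],"rotation":[0.2,-3.6,-0.4]},
  {"dp":[5,19,30],"rotation":[0.2,-3.6,-0.4]},
  {"dp":[0,12,0],"rotation":[0,0,0]},
])

```text
t: 14.18
eef_pos: [0.4139, -0.1396, 0.2431]
ee_rot: [-1.573, 0.024, -3.026]
force: [0.5, 1.0, -0.9]
width: 0.0137
```

```bash
python3 - <<'E'
from kin import *
go(np.array([.416,-.127,.085]),down(186),n=6)
E
```

```text
n=6 need=5 dist=159 rv=[ 0.1  0.6 -1.4] worldd=[   2.   13. -158.] t=14.18 q=[ 0.13 -0.07 -0.47 -0.   -1.15  1.56] w=14 F=[ 0.5  1.  -0.9]
{"dp":[0.0, 26.4, -2.0],"rotation":[0.02, 0.1, -0.23]}
{"dp":[-0.1, 26.4, -2.0],"rotation":[0.02, 0.1, -0.23]}
{"dp":[-0.2, 26.4, -2.0],"rotation":[0.02, 0.1, -0.23]}
{"dp":[-0.3, 26.4, -2.0],"rotation":[0.02, 0.1, -0.23]}
{"dp":[-0.4, 26.4, -2.0],"rotation":[0.02, 0.1, -0.23]}
{"dp":[-0.5, 26.4, -2.0],"rotation":[0.02, 0.1, -0.23]}
```

Request:
move_arm([
  {"dp":[0,30,-2],"rotation":[0,0,-0.3]},
  {"dp":[0,34,-2],"rotation":[0,0,-0.3]},
  {"dp":[0,34,-2],"rotation":[0,0,-0.3]},
  {"dp":[0,32,-2],"rotation":[0,0,-0.3]},
  {"dp":[0,20,0],"rotation":[0,0,-0.2]},
])

```text
t: 14.6
eef_pos: [0.4167, -0.1388, 0.0942]
ee_rot: [-1.575, 0.021, -3.041]
force: [0.3, -0.0, -2.4]
width: 0.0137
```

```bash
python3 - <<'E'
from kin import *
go(np.array([.416,-.127,.070]),down(186))
s=grab("side");crop(s,"s15.png",150,270,200,320,6)
E
```

```text
n=1 need=1 dist=27 rv=[ 0.2 -0.2 -1.2] worldd=[ -1.  12. -24.] t=14.60 q=[ 0.13  0.1  -0.68 -0.01 -0.77  1.55] w=14 F=[ 0.3 -0.  -2.4]
{"dp":[0.0, 24.3, -11.7],"rotation":[0.23, -0.22, -1.18]}
```

View pics/s15.png

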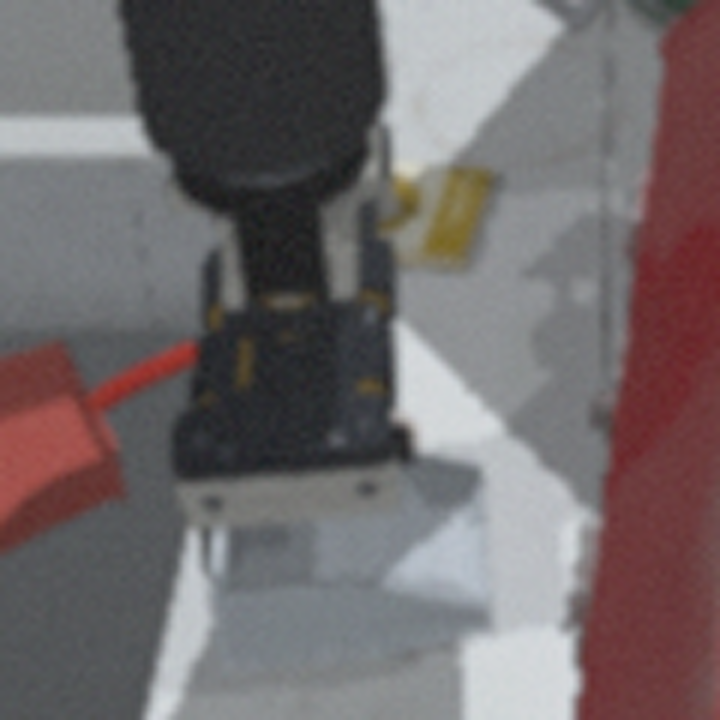

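Request:
move_arm([
  {"dp":[-6,9,-3],"rotation":[0,0,-0.8]},
  {"dp":[-6,8,-3],"rotation":[0,0,-0.4]},
  {"dp":[0,5,0],"rotation":[0,0,0]},
  {"dp":[0,3,0],"rotation":[0,0,0]},
  {"dp":[0,2,0],"rotation":[0,0,0]},
])

```text
t: 15.07
eef_pos: [0.4278, -0.1338, 0.0683]
ee_rot: [-1.576, -0.0, -3.045]
force: [-16.0, 12.6, 45.8]
width: 0.0137
```

Request:
move_arm([
  {"dp":[0,-2,0],"rotation":[0,0,0]},
  {"dp":[0,0,0],"rotation":[0,0,0]},
])

```text
t: 15.23
eef_pos: [0.429, -0.134, 0.0729]
ee_rot: [-1.576, 0.004, -3.044]
force: [0.5, -0.5, -1.0]
width: 0.0131
```

Request:
move_arm([
  {"dp":[0,2.5,0],"rotation":[0,0,0]},
])

```text
t: 15.32
eef_pos: [0.4298, -0.134, 0.0715]
ee_rot: [-1.576, 0.007, -3.044]
force: [0.3, 0.7, -2.1]
width: 0.0131
```

Request:
move_arm([
  {"dp":[0,1.5,0],"rotation":[0,0,0]},
])

```text
t: 15.4
eef_pos: [0.43, -0.134, 0.0703]
ee_rot: [-1.576, 0.009, -3.044]
force: [-0.2, 0.3, -1.9]
width: 0.0135
```

Request:
move_arm([
  {"dp":[0,2,0],"rotation":[0,0,0]},
])

```text
t: 15.48
eef_pos: [0.4302, -0.1341, 0.0684]
ee_rot: [-1.576, 0.01, -3.044]
force: [0.2, 0.5, -1.6]
width: 0.0133
```

Request:
move_arm([
  {"dp":[0,1,0],"rotation":[0,0,-0.4]},
])

```text
t: 15.57
eef_pos: [0.4306, -0.1341, 0.0681]
ee_rot: [-1.576, 0.004, -3.044]
force: [-7.1, 6.0, 24.7]
width: 0.0135
```

Request:
move_arm([
  {"dp":[0,0,0],"rotation":[0,0,0]},
  {"dp":[0,0,0],"rotation":[0,0,0]},
  {"dp":[0,0,0],"rotation":[0,0,0]},
  {"dp":[0,0,0],"rotation":[0,0,0]},
  {"dp":[0,0,0],"rotation":[0,0,0]},
], jaw=110, squeeze=10)

```text
t: 15.98
eef_pos: [0.4312, -0.1342, 0.0678]
ee_rot: [-1.575, 0.004, -3.043]
force: [-0.3, -0.6, -0.6]
width: 0.0414
```

Request:
move_arm([
  {"dp":[0,-15,0],"rotation":[0,0,0]},
  {"dp":[0,-30,0],"rotation":[0,0,0]},
  {"dp":[0,-38,0],"rotation":[0,0,0]},
  {"dp":[0,-38,0],"rotation":[0,0,0]},
  {"dp":[0,-38,0],"rotation":[0,0,0]},
])

```text
t: 16.4
eef_pos: [0.4243, -0.1353, 0.2236]
ee_rot: [-1.577, -0.017, -3.045]
force: [0.5, 0.3, -0.7]
width: 0.0496
```

```bash
python3 - <<'E'
from kin import *
s=grab("side");crop(s,"s16.png",150,270,200,320,6)
p,r,st=pose();print(p,st['ee_rot'],st['q'],st['force'],st['width'])
E
```

```text
[ 0.42840033 -0.13611174  0.23166739] [-1.57374248 -0.00617717 -3.04373281] [ 0.13027384 -0.02201213 -0.44417577 -0.00343815 -1.15471333  1.53977243] [ 4.51904241 -1.15242504  9.74525037] 0.049905170572450495
```

View pics/s16.png

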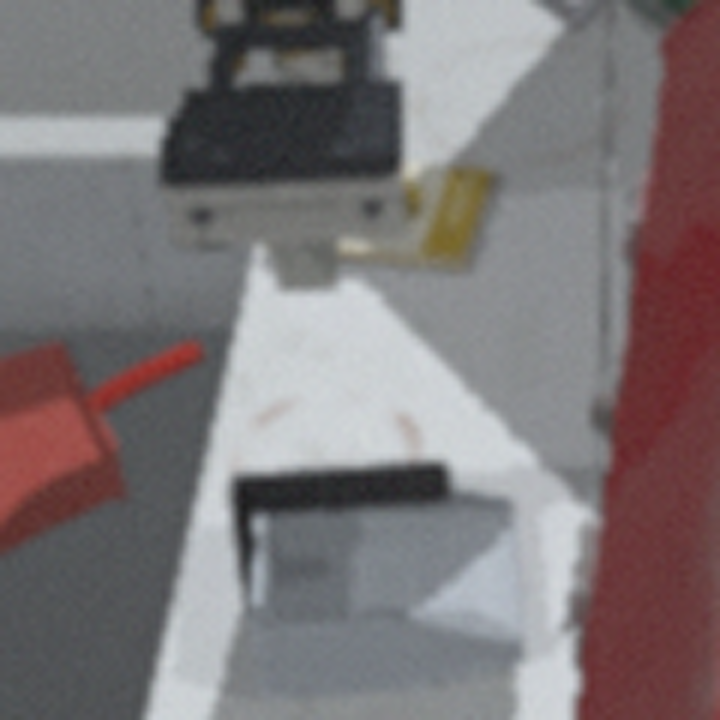

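```bash
python3 - <<'E'
from kin import *
print(cab(-195,0,200))
go(cab(-195,0,190),down(217.5),n=9)
E
```

```text
[0.4467961  0.16279152 0.2       ]
n=9 need=8 dist=302 rv=[  0.3 -31.9   0.3] worldd=[ 18. 299. -42.] t=16.45 q=[ 0.13 -0.02 -0.44 -0.   -1.15  1.54] w=50 F=[ 4.5 -1.2  9.7]
{"dp":[-5.3, 4.7, -32.8],"rotation":[0.03, -3.54, 0.03]}
{"dp":[-7.3, 4.7, -32.5],"rotation":[0.03, -3.54, 0.03]}
{"dp":[-9.3, 4.7, -31.9],"rotation":[0.03, -3.54, 0.03]}
{"dp":[-11.3, 4.7, -31.3],"rotation":[0.03, -3.54, 0.03]}
{"dp":[-13.2, 4.7, -30.6],"rotation":[0.03, -3.54, 0.03]}
{"dp":[-15.0, 4.6, -29.7],"rotation":[0.03, -3.54, 0.03]}
{"dp":[-16.8, 4.6, -28.7],"rotation":[0.03, -3.54, 0.03]}
{"dp":[-18.6, 4.6, -27.6],"rotation":[0.03, -3.54, 0.03]}
{"dp":[-20.2, 4.6, -26.4],"rotation":[0.03, -3.54, 0.03]}
```

Request:
move_arm([
  {"dp":[-5,4,-33],"rotation":[0,-3.5,0]},
  {"dp":[-7,4,-33],"rotation":[0,-3.5,0]},
  {"dp":[-9,4,-32],"rotation":[0,-3.5,0]},
  {"dp":[-11,4,-31],"rotation":[0,-3.5,0]},
  {"dp":[-13,4,-30],"rotation":[0,-3.5,0]},
], jaw=255)

```text
t: 16.87
eef_pos: [0.4407, 0.0305, 0.2183]
ee_rot: [-1.572, 0.009, -2.739]
force: [1.9, 0.1, 0.2]
width: 0.022
```

```bash
python3 - <<'E'
from kin import *
go(cab(-195,0,180),down(217.5))
E
```

```text
n=4 need=4 dist=138 rv=[  0.  -14.4  -0.5] worldd=[  6. 132. -38.] t=16.87 q=[ 0.52 -0.04 -0.49 -0.   -1.11  1.46] w=22 F=[1.9 0.1 0.2]
{"dp":[-14.3, 9.8, -29.8],"rotation":[0.01, -3.6, -0.13]}
{"dp":[-16.2, 9.7, -28.9],"rotation":[0.01, -3.6, -0.13]}
{"dp":[-18.0, 9.7, -27.8],"rotation":[0.01, -3.6, -0.13]}
{"dp":[-19.7, 9.6, -26.6],"rotation":[0.01, -3.6, -0.13]}
```

Request:
move_arm([
  {"dp":[-14,10,-30],"rotation":[0,-3.6,0]},
  {"dp":[-16,10,-29],"rotation":[0,-3.6,0]},
  {"dp":[-17,10,-28],"rotation":[0,-3.6,0]},
  {"dp":[-19,10,-26],"rotation":[0,-3.6,0]},
  {"dp":[0,10,0],"rotation":[0,0,0]},
])

```text
t: 17.28
eef_pos: [0.4453, 0.1735, 0.1692]
ee_rot: [-1.569, 0.017, -2.467]
force: [1.0, 0.1, -0.1]
width: 0.0005
```

```bash
cat >> h.py <<'E'
def tc():
    p,r,s=pose(); print("tcp cab",np.round(C@(p-F)*1000,1),"x",np.round(C@r.apply([1,0,0]),3),"y",np.round(C@r.apply([0,1,0]),3),"F",np.round(C@s['force'],1),"q",np.round(s['q'],2),"t",s['t'],"w",s['width'])
E
python3 - <<'E'
from kin import *
tc(); go(cab(-178,0,102),down(217.5))
E
```

```text
tcp cab [-189.7    9.5  169.2] x [-1.    -0.02  -0.017] y [ 0.017 -0.001 -1.   ] F [ 0.8 -0.6 -0.1] q [ 0.79  0.07 -0.51  0.   -0.98  1.46] t 17.2833 w 0.000539444471990381
n=2 need=2 dist=69 rv=[-0.1  1.2 -0.9] worldd=[ 15.  -0. -67.] t=17.28 q=[ 0.79  0.07 -0.51  0.   -0.98  1.46] w=1 F=[ 1.   0.1 -0.1]
{"dp":[-5.2, 33.7, 4.8],"rotation":[-0.04, 0.58, -0.47]}
{"dp":[-5.5, 33.6, 4.8],"rotation":[-0.04, 0.58, -0.47]}
```

Request:
move_arm([
  {"dp":[-3,28,3],"rotation":[0,0.5,-0.4]},
  {"dp":[-4,28,3],"rotation":[0,0.5,-0.4]},
  {"dp":[-4,12,2],"rotation":[0,0,0]},
  {"dp":[-5,2,0],"rotation":[0,0,0]},
  {"dp":[-5,0,0],"rotation":[0,0,0]},
])

```text
t: 17.7
eef_pos: [0.4664, 0.1836, 0.0943]
ee_rot: [-1.569, -0.0, -2.478]
force: [-0.9, 0.1, 0.8]
width: 0.0005
```

```bash
python3 - <<'E'
from kin import *
tc()
E
```

```text
tcp cab [-166.8    4.6   94.3] x [-1.    -0.009  0.   ] y [-0.    -0.001 -1.   ] F [-0.7  0.6  0.8] q [ 0.77  0.21 -0.54  0.   -0.82  1.46] t 17.7 w 0.00047304313516146354
```

Request:
move_arm([
  {"dp":[-8,-7,0],"rotation":[0,0,0]},
  {"dp":[-8,-9,0],"rotation":[0,0,0]},
  {"dp":[-8,-9,0],"rotation":[0,0,0]},
  {"dp":[-8,-8,0],"rotation":[0,0,0]},
  {"dp":[-8,-6,0],"rotation":[0,0,0]},
])

```text
t: 18.12
eef_pos: [0.4983, 0.2081, 0.1384]
ee_rot: [-1.569, -0.006, -2.48]
force: [-1.1, -1.0, -0.4]
width: 0.0005
```

```bash
python3 - <<'E'
from kin import *
tc()
s=grab("side");crop(s,"s17.png",200,340,110,230,5)
E
```

```text
tcp cab [-126.6    4.6  138.4] x [-1.    -0.007  0.006] y [-0.005 -0.001 -1.   ] F [-1.4 -0.1 -0.4] q [ 0.76  0.22 -0.4   0.   -0.95  1.47] t 18.1167 w 0.000530755613791533
```

View pics/s17.png

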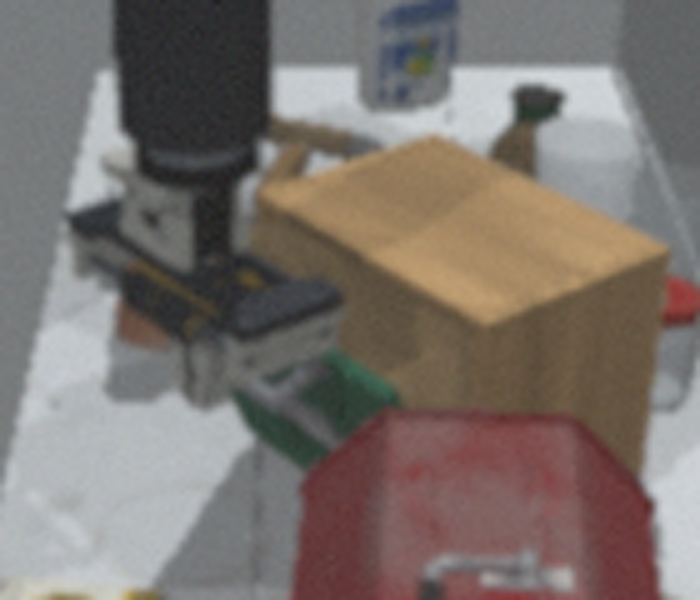

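Request:
move_arm([
  {"dp":[-8,-5.5,0],"rotation":[0,0,0]},
  {"dp":[-8,-5.5,0],"rotation":[0,0,0]},
  {"dp":[-8,-5,0],"rotation":[0,0,0]},
  {"dp":[-8,-4,0],"rotation":[0,0,0]},
  {"dp":[-8,-4,0],"rotation":[0,0,0]},
])

```text
t: 18.58
eef_pos: [0.5346, 0.2358, 0.1711]
ee_rot: [-1.569, 0.004, -2.48]
force: [-0.3, -0.0, -0.2]
width: 0.0008
```

```bash
python3 - <<'E'
from kin import *
tc()
E
```

```text
tcp cab [-80.9   4.5 171.1] x [-1.    -0.007 -0.004] y [ 0.004 -0.001 -1.   ] F [-0.3  0.2 -0.2] q [ 0.75  0.25 -0.28  0.   -1.04  1.48] t 18.5833 w 0.0007783417432188274
```

Request:
move_arm([
  {"dp":[-5,2,0],"rotation":[0,0,0]},
  {"dp":[-5,2,0],"rotation":[0,0,0]},
  {"dp":[-4,2,0],"rotation":[0,0,0]},
])

```text
t: 18.83
eef_pos: [0.5484, 0.2464, 0.1672]
ee_rot: [-1.569, 0.008, -2.48]
force: [-12.0, -7.9, 14.7]
width: 0.0006
```

```bash
python3 - <<'E'
from kin import *
tc()
E
```

```text
tcp cab [-63.5   4.4 167.2] x [-1.    -0.007 -0.008] y [ 0.008 -0.002 -1.   ] F [-14.3   1.   14.7] q [ 0.75  0.28 -0.25  0.   -1.04  1.48] t 18.8333 w 0.0006204834760958073
```

Request:
move_arm([
  {"dp":[-2,1,0],"rotation":[0,0,0]},
  {"dp":[0,0,0],"rotation":[0,0,0]},
  {"dp":[10,0,0],"rotation":[0,0,0]},
  {"dp":[25,-10,0],"rotation":[0,0,0]},
  {"dp":[35,-30,0],"rotation":[0,0,0]},
])

```text
t: 19.25
eef_pos: [0.4928, 0.2032, 0.1951]
ee_rot: [-1.569, -0.012, -2.481]
force: [-0.1, -0.8, 0.3]
width: 0.0006
```

Request:
move_arm([
  {"dp":[30,-35,0],"rotation":[0,0,0]},
  {"dp":[25,-20,25],"rotation":[0,0,0]},
  {"dp":[10,0,35],"rotation":[0,0,0]},
  {"dp":[0,0,35],"rotation":[0,0,0]},
  {"dp":[0,0,35],"rotation":[0,0,0]},
])

```text
t: 19.67
eef_pos: [0.5163, 0.0586, 0.2568]
ee_rot: [-1.568, -0.001, -2.471]
force: [0.6, 1.2, -0.5]
width: 0.0005
```

```bash
python3 - <<'E'
from kin import *
np.set_printoptions(precision=1,suppress=True)
tc()
s=grab("side");t=grab("top");cv2.imwrite("pics/t18.png",t["pixels"][:,:,::-1]);cv2.imwrite("pics/s18.png",s["pixels"][:,:,::-1])
for n,f in (("top",t),("side",s)):
    L=((f["P"]-F)@C.T)*1000
    m=(L[...,0]<-25)&(L[...,0]>-75)&(abs(L[...,1])<40)&(L[...,2]>165)&(L[...,2]<205)
    q=L[m]; print(n,len(q),np.median(q,0) if len(q) else 0)
    hsv=cv2.cvtColor(f["pixels"],cv2.COLOR_RGB2HSV)
    g=(hsv[...,0]>65)&(hsv[...,0]<95)&(hsv[...,1]>90)&(L[...,2]>194)&(abs(L[...,1])<130)&(abs(L[...,0])<60)
    q=L[g]; print("green",len(q),np.percentile(q,[2,50,98],0) if len(q) else 0)
for u,v in [(126,237),(258,253)]: print(t["P"][v,u])
E
```

```text
tcp cab [-203.3 -125.   256.8] x [-1. -0.  0.] y [-0. -0. -1.] F [ 1.2  0.6 -0.5] q [ 0.5  0.1 -0.3  0.  -1.2  1.8] t 19.6667 w 0.0004913118763701782
top 130 [-45.9   0.2 191.9]
green 274 [[  -7.3 -111.9  194.6]
 [  -3.1    3.9  199.4]
 [   1.5  113.3  204.2]]
side 5 [-51.4 -38.1 189.4]
green 16 [[  -5.5 -116.6  196.9]
 [  -1.6  -76.1  198.1]
 [   0.3  -42.9  200.4]]
[0.4 0.5 0.1]
[0.4 0.2 0.7]
```

View pics/t18.png

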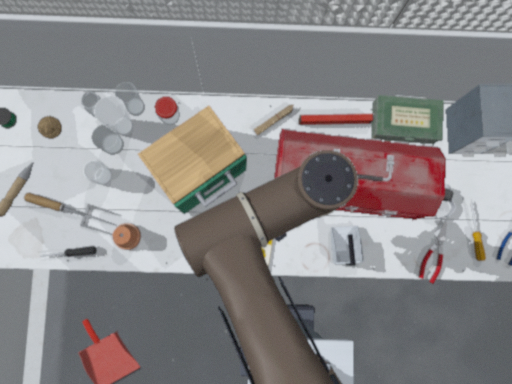

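View pics/s18.png

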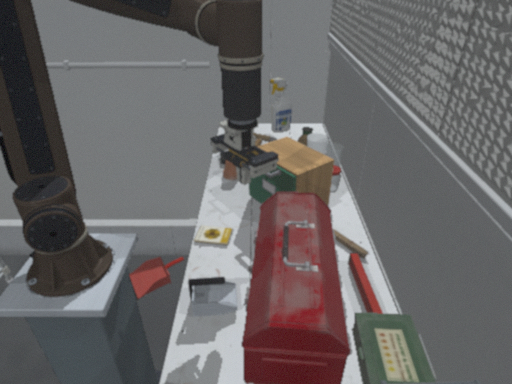

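```bash
python3 - <<'E'
from h import *
a=cv2.imread("pics/side0.png");b=cv2.imread("pics/s18.png");c=cv2.imread("pics/top0.png");d=cv2.imread("pics/t18.png")
print(np.abs(a[222:250,190:236].astype(int)-b[222:250,190:236]).mean(),np.abs(c[222:252,110:142].astype(int)-d[222:252,110:142]).mean())
print(arm.job_done())
E
```

```text
4.838509316770186 10.119444444444444
the job is handed in; nothing more can be done
None
```

The task is finished and handed in at about 20 s, inside the 67 s limit; no verdict came back.

- **Opening:** I gripped the handle bar and pulled the bin until it would go no further. That was about 37° (the stop is 0.65 rad), with 12 N pulling and no more movement.
- **Pouring:** I carried the scoop by its black bar and tipped it sideways over the gap to about 60°. The top view afterwards showed all five bulbs in the bin. The bulbs were never touched.
- **Scoop:** It stands upright and empty on the bench, about 13 mm further from the bench edge than where it started.
- **Closing:** I pushed the bar until the bin stopped, at about 14 N. The panel now measures about 7 mm further in than at the start, which matches fully shut by the given sizes. It seems to have been slightly ajar to begin with.
- **Bystanders:** The pot and seed packet look unmoved when the before and after pictures are compared. The pot's patch differed more (10 grey levels on average, against 5 for the packet), which I put down to shadow and did not look into further.

**Less clean points:**
- On first setting the scoop down, I pressed it onto the bench with about 46 N on the wrist sensor. I eased off and lowered it again before letting go. The load went through the held scoop, not the gripper's body, and was well under the 120 N wrist limit.
- Measurements of the cabinet's position disagreed by about 3–5 mm. It made no difference to the job.

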